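Clamp a can in the crank vise

ROBOT

A 6-joint arm with a two-finger parallel gripper is mounted at the origin on the work surface; the furniture and walls round the work are solid. World frame = base frame: x ahead of the robot, y to its left, z up, the work surface at z = 0. Lengths are in m, angles in degrees, forces in N, time in s.
With the tool pointing down it reaches from about 0.425 to 0.95 m from the base axis. Payload 3.5 kg.
Tool frame: the origin (TCP) lies at the very end of the fingers, on their centre line; the grasp point (between the pads) lies robot.grip_depth behind it (robot.grip_depth is the distance from the TCP to the grasp point, in m); y points along the fingers, x is the direction in which the jaws open and shut, and the axes are right-handed (so a half turn about y gives the same grasp; the last joint's range is limited). The gripper opens to 85 mm and grips with 20 to 120 N. Pads are 22 mm wide; open, the fingers measure 114 mm over their backs; the gripper's body (76 mm by 85 mm) begins 54 mm behind the grasp point. The pads swing forward as they close: fully open they stand 13 mm farther back than shut.
Start: joints at [-85.256, 16.404, 90.338, -0, 73.258, -8.594], TCP at [0.156, -0.657, 0.231] pointing down, gripper open.
Joint ranges: [-158.93, 158.93], [-51.34, 127.21], [12.03, 142.37], [-87.48, 267.48], [13.55, 161.25], [-162.69, 162.69]. Speed limits (degrees/s): [159.86, 159.86, 180, 180, 180, 180].

INTERFACE

Orientations are given as [roll, pitch, yaw] about the fixed x, y, z axes, in that order (R = Rz(yaw) Ry(pitch) Rx(roll)).
In Python, from bench import robot gives the robot as it stands. The module is installed in compiled form; this text tells all that it offers.
- The arm moves only by the tool play_rows, never from a script. Its argument "increments" is a list of rows, each a list of 3 entries, a list of its own where there are three numbers: the shift along the tool's x, y, z in cm, then the turn about the tool's y in degrees, then the opening, from 0 (shut) to 1 (fully open). A call has 1 to 10 rows; each row is the pose to reach, as a shift and turn from the pose commanded when the call began, along the tool's axes at that moment; what a row does not reach only later rows make up. A row lasts 1/10 s, in which the tool goes at most 50 mm and 8.59 degrees, less where a joint would pass 70% of its speed; a pose out of reach is approached as far as the arm can. A call with a gripper value outside its range is refused whole. The fingers move at their own pace and stop on an object; "grip_force" is the grip in N (left out, the last holds). Time passes only in rows, so rows that repeat a pose let the fingers close. It gives the time, the measured TCP pose, the force and the opening at its end, in the units of the state.
- robot.observe(): the state, without advancing time (a new reading comes with each control period).
- robot.camera(name): name is "scene" or "top" or "wrist"; returns (picture, depth): 384x512x3 uint8, red, green, blue; 384x512 float32, m along the optical axis (not along the pixel's ray), 0 where there is no reading.
- robot.calibration(name): a dict with "K" (3x3 intrinsics, pixels), "rvec" (rotation vector, rad) and "tvec" (3), from world to camera coordinates, as OpenCV has them; the wrist camera has in their place "tool_from_camera" (4x4, takes a point from camera to tool coordinates, whose origin is the TCP and whose axes are the tool frame's). Camera axes: x right, y down, z forward; pixel columns grow to the right and rows downward; lengths in m; the calibration is good to about 2 mm. A picture is of the moment at which its call begins: read the wrist's pose just before it. calibration takes no time and is no camera call.
- robot.job_done(): hands the job in, once; it reports no verdict.
Trained networks look in the newest picture that a camera, given by its name, has taken for a name from the list of things; names that differ only in an ending like _2 or _b are one class to them, and where a whole thing is asked for, a point or a joint stands for the part that bears it (a point fixed in the world has none). Each returns a list of dicts, best first, with "confidence" (0 to 1); they miss things now and then, are a little off and sometimes report something else, mostly with a low value. They report only what shows in the picture. A call takes as long as a camera call.
- robot.recognise(camera, label): "xyz" ([x, y, z] in m, in world coordinates, good to about 4 mm: the middle of the surface that is visible of it).
- robot.regions_of(camera, label): "region" (384x512 bool, what is visible of it).
- robot.mark_of(camera, label): "xyz" ([x, y, z] in m, in world coordinates, good to about 4 mm: a listed point, or the origin of a listed thing).
The state is a dict: "time_s": time; "joint_positions": joint angles; "dq": joint speeds; "effort": joint torques, N m; "eef_pos": TCP position; "tcp_rot": TCP orientation; "contact_force": force on the tool from outside, world axes, zero at the start; "wrist_torque": the same for the moment, N m; "opening": finger opening in m.
Only numpy, scipy, OpenCV 4.12 (cv2) and the standard library are available. Lean on these libraries where they do the work, as an engineer would, in place of code of your own. Each camera call takes 0.05 s, during which the arm holds its last target.

TASK

Fit the loose crank fully down onto the square shaft end of the can vise without ramming it, then wind it clockwise (seen from above) through full turns until the sealed can standing in the vise is held firmly between the jaws, stopping before it is crushed. Leave the crank seated on the shaft and the can upright in the vise, and do not disturb the other things on the table.

Things in the scene. Friction and masses are not known exactly. Their poses are not given: they have to be found in the camera images.
- vise: Grey can vise fixed to the table. Origin: on the vertical axis of the crank shaft, at table level. Its bed (110 wide, 18 high) runs along its +y from -47 to +243 mm. Round the shaft a gear box, 76 x 78, top at z = 83, with a cap of radius 24 up to z = 93. Next a moving jaw (80 wide, top at z = 75, face at y = 90 to 95 at first) that slides along +y to the can, 16 mm per clockwise turn
- shaft_top (a point): Centre of the top of the upright shaft end, 123 mm above the table, on the turning axis; its axes turn with the shaft, x and y square to the flats, z up. The end is 16 x 16 square; its top 4 mm are a cone (radius 8 to 5). A round shoulder (radius 18) lies 23 below this point: the hub rests on it when fully home. The crank fits in any of four quarter turns
- screw (a joint): Shaft angle, rad, grows clockwise seen from above; starts at 0 to 2. It turns stiffly and stays where left: 0.40 N m, about 6.5 N along the circle at the moving grip (3 N at rest) with the jaw free. Once the can is pinched, each 10 N of squeeze adds 0.025 N m (0.42 N at the grip). Firm is 50 to 130 N: 2 to 5.5 N more than running free, best 3.8 N more. Above 200 N the can is crushed
- can_place (a point): Point on the bed's top near where the can's axis comes to stand when clamped, at (0, 157, 18) mm of the vise. Beyond it is the vee jaw, bolted anywhere within +-6 mm along y, so the clamping point varies (1.3 to 2.5 turns on) and must be felt. The moving jaw's plate has a stiff rubber cushion (40 N/mm): from first pinch to firm takes only 0.08 to 0.2 turn more
- crank: Loose dark steel crank, 0.33 kg, standing on its hub. Origin: centre of the hub's underside; z up; arm along +x. Hub: 26 x 26 square block, 50 high, with a 17.5 square socket 26 deep from below. Arm: 14 wide, z = 34 to 42, out to the grip at x = 60; counterweight 20 wide to x = -32. To carry it pinch the hub across y, 38 above its underside. Home: origin 23 below shaft_top
- grip (a point): Middle of the crank's black grip: an upright round handle, 22 diameter, from z = 44 to 92 mm of the crank, 60 from the hub's axis; this point is 68 above the hub's underside. The grip spins freely on its pin, so fingers can hold it without turning while they lead it round the circle
- can: Sealed can, 71 diameter, 107 high, about 0.38 kg, standing on the vise's bed (18 above the table) between the jaws, some mm short of the vee jaw. Origin: centre of its underside, z up
- oil_can: Bystander: small oil can with bent spout, 152 tall mm. Origin: centre of its underside
- seam_gauge: Bystander: seam micrometer lying flat mm. Origin: centre of its underside
- sealed_can_b: Bystander: second sealed can, 71 x 107, standing on the table outside the vise mm. Origin: centre of its underside
- lid_stack: Bystander: stack of can lids, 73 x 86 mm. Origin: centre of its underside
- spanner: Bystander: flat spanner, 6 thick mm. Origin: centre of its underside
- tape_roll: Bystander: roll of tape, 68 x 24 mm. Origin: centre of its underside

How it is judged (in metres and radians):
On the way, in this order (a step that is already met when the one before it is completed fails the run):
1. the crank is fully home on the square shaft (z of crank in the frame of shaft_top below -0.02 m and horizontal distance between crank and shaft_top below 0.003 m and angle between crank's own z axis and vertical below 0.08 rad), for 0.2 s.
2. with the crank seated, the can is squeezed by the jaw with more than 50 N (all of step 1 and contact force between can and vise above 50 N), for 0.2 s.
At the end, for the whole second after the job is handed in: the crank sits fully home on the square shaft (within 3 mm of the shoulder, centred within 3 mm, tilted under 0.08 rad) and at rest; the can is upright (within 0.06 rad), still down on the vise's bed (within 6 mm) and squeezed with 50 to 130 N (all of step 2 and contact force between can and vise below 130 N and angle between can's own z axis and vertical below 0.06 rad and z of can in the frame of vise below 0.024 m and linear speed of each of crank, can below 0.02 m/s); the robot touches nothing.
It fails at once if the can is crushed: squeezed with more than 200 N (contact force between can and vise above 200 N).
It fails at once if the crank is rammed: pressed on the vise with more than 30 N before it is down on the shaft (contact force between crank and vise above 30 N and z of crank in the frame of shaft_top above -0.019 m).
It fails at once if a bystander is moved by more than 30 mm (distance of any of oil_can, seam_gauge, sealed_can_b, lid_stack, spanner, tape_roll from where it was at the start of the episode above 0.03 m).
It also fails if it takes over 72 s, if anything falls off the work surface, if the arm or the gripper's body presses on something with over 40 N, if the wrist force passes 120 N, or if a joint passes its speed limit or range.

## Working session

There is one attempt and no reset: what is moved stays moved. The work goes in short steps, Python scripts to look and compute and a tool call to move; the robot and the scene stay as the last step left them, time stands still between calls to the robot, and variables do not carry over. Pictures are saved under pics/ and viewed, and the job is handed in when it is done.

Besides the shell and the picture viewer there is one more tool, called as name(argument=value, ...), one argument or row to a line, values as JSON. play_rows: Moves the arm, as the interface text tells. Its arguments: {"type":"object","properties":{"increments":{"type":"array"},"grip_force":{"type":"number"}},"required":["increments"]}

```bash
mkdir -p pics; ls
python3 - <<'E'
from bench import robot
import cv2,numpy as np
print(robot.observe()); print(robot.grip_depth)
for c in ("scene","top"):
    im,d=robot.camera(c); cv2.imwrite(f"pics/{c}0.png",im[:,:,::-1]); np.save(f"{c}0d.npy",d)
    print(c,robot.calibration(c))
    for l in ("crank","shaft_top","vise","can","grip","can_place"):
        for r in robot.mark_of(c,l)[:2]: print(l,np.round(r["xyz"],4),round(r["confidence"],2))
print(robot.calibration("wrist"))
E
```

```text
pics
{'time_s': 0.0, 'joint_positions': array([-8.52559150e+01,  1.64547580e+01,  9.04230665e+01, -1.01172525e-03,
        7.32592031e+01, -8.59503587e+00]), 'dq': array([ 0.04886351, -0.04138246, -0.06550164,  0.05822   ,  0.009995  ,
       -0.03774903]), 'effort': array([-4.73845228e-05, -4.05980551e+01, -2.92624623e+01, -1.67454859e-04,
        5.86918672e-03, -1.71398202e-06]), 'eef_pos': array([ 0.1556936 , -0.65611759,  0.22992941]), 'tcp_rot': array([-89.98047851,   0.13563334, -76.66056348]), 'contact_force': array([0.85077944, 0.67441524, 0.63433877]), 'wrist_torque': array([ 0.00716106, -0.03708617,  0.04104982]), 'opening': 0.08490008509574622}
0.0187
scene {'K': array([[448.60569585,   0.        , 251.13522744],
       [  0.        , 448.60569585, 194.88178271],
       [  0.        ,   0.        ,   1.        ]]), 'rvec': array([ 2.3492098 , -0.74188934,  0.29631532]), 'tvec': array([-0.44918417,  0.29411315,  1.56125362])}
crank [ 0.488  -0.3497  0.0049] 0.55
shaft_top [0.6021 0.0103 0.123 ] 0.46
vise [ 0.5974  0.016  -0.0012] 0.85
can [0.5569 0.1667 0.0163] 0.59
grip [
[... 582 characters left out ...]
0.5609 0.1663 0.018 ] 0.94
can [ 4.635e-01  4.517e-01 -1.000e-04] 0.44
grip [ 0.5328 -0.3917  0.0714] 0.56
grip [0.5575 0.1661 0.019 ] 0.45
can_place [0.5602 0.1653 0.0195] 0.56
{'K': array([[288.64073723,   0.        , 251.58603101],
       [  0.        , 288.64073723, 189.15230653],
       [  0.        ,   0.        ,   1.        ]]), 'tool_from_camera': array([[ 9.99999607e-01,  5.12826607e-05,  8.85560722e-04,
         1.25908655e-04],
       [-8.38150159e-04, -2.72243980e-01,  9.62227890e-01,
        -1.42003902e-01],
       [ 2.90434182e-04, -9.62228254e-01, -2.72243830e-01,
         6.81460696e-02],
       [ 0.00000000e+00,  0.00000000e+00,  0.00000000e+00,
         1.00000000e+00]])}
```

View pics/scene0.png

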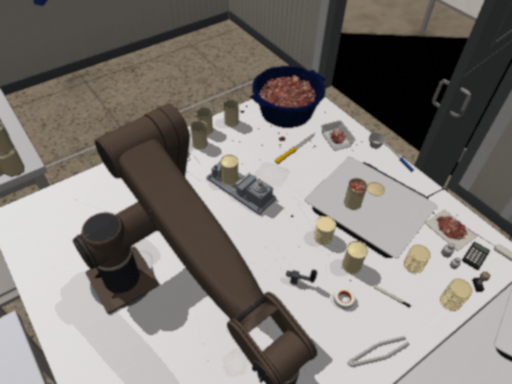

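View pics/top0.png

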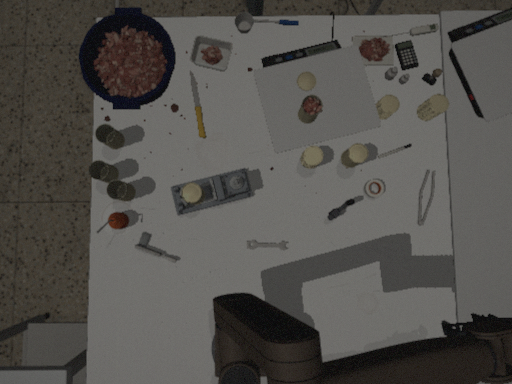

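The scene view shows the vise at about (242,188) with its can at (229,168), and the crank at (300,275). In the top view the crank is at (342,208) and the shaft at (236,180). The networks agree on both. The hub-to-grip distance comes out at 60 mm, as given.

```bash
cat > h.py <<'E'
from bench import robot
import numpy as np, cv2
from scipy.spatial.transform import Rotation as Ro
def pose():
    s=robot.observe(); return s,np.array(s["eef_pos"]),Ro.from_euler('xyz',s["tcp_rot"],degrees=True).as_matrix()
def go(p,yaw):
    "shift in cm in tool axes and turn"
    s,t,R=pose(); d=R.T@(np.array(p)-t)*100
    y=s["tcp_rot"][2]; print("shift cm",np.round(d,2),"turn",round(-((yaw-y+180)%360-180),2))
def wcam():
    s,t,R=pose(); T=np.eye(4);T[:3,:3]=R;T[:3,3]=t
    im,d=robot.camera("wrist"); c=robot.calibration("wrist")
    return im,d,c["K"],T@np.array(c["tool_from_camera"])
def pts(d,K,M):
    v,u=np.mgrid[:d.shape[0],:d.shape[1]]
    P=np.stack([(u-K[0,2])/K[0,0]*d,(v-K[1,2])/K[1,1]*d,d],-1)
    return P@M[:3,:3].T+M[:3,3]
E
python3 -c "
from h import *
go([.488,-.349,.25],41)"
```

```text
shift cm [-22.28  -1.87  39.43] turn -117.66
```

play_rows(
  increments=[
    [[-22.3, -1.9, 39.4], -117.7, 1],
    [[-22.3, -1.9, 39.4], -117.7, 1],
    [[-22.3, -1.9, 39.4], -117.7, 1],
    [[-22.3, -1.9, 39.4], -117.7, 1],
    [[-22.3, -1.9, 39.4], -117.7, 1],
    [[-22.3, -1.9, 39.4], -117.7, 1],
    [[-22.3, -1.9, 39.4], -117.7, 1],
    [[-22.3, -1.9, 39.4], -117.7, 1],
    [[-22.3, -1.9, 39.4], -117.7, 1],
    [[-22.3, -1.9, 39.4], -117.7, 1],
  ],
)

```text
time_s: 1.7
eef_pos: [0.4912, -0.3448, 0.2511]
tcp_rot: [-90.0, -0.1, 10.0]
contact_force: [-0.9, -0.3, -0.0]
opening: 0.0854
```

```bash
python3 -c "
from h import *
go([.488,-.349,.25],41)"
```

```text
shift cm [-0.39  0.11 -0.36] turn -31.01
```

play_rows(
  increments=[
    [[0, 0, 0], -31, 1],
    [[0, 0, 0], -31, 1],
    [[0, 0, 0], -31, 1],
    [[0, 0, 0], -31, 1],
    [[0, 0, 0], -31, 1],
    [[0, 0, 0], -31, 1],
  ],
)

```text
time_s: 2.3
eef_pos: [0.4877, -0.3489, 0.2504]
tcp_rot: [-90.0, -0.0, 40.2]
contact_force: [0.1, -0.7, -0.6]
opening: 0.0856
```

Run:
```python
from h import *
print(pose()[0]["eef_pos"],pose()[0]["tcp_rot"])
im,d,K,M=wcam()
cv2.imwrite("pics/w1.png",im[:,:,::-1]); np.savez("w1.npz",im=im,d=d,K=K,M=M)
P=pts(d,K,M)
for l in ("crank","grip"):
    for r in robot.mark_of("wrist",l)[:2]: print(l,np.round(r["xyz"],4),round(r["confidence"],2))
r=robot.regions_of("wrist","crank")
m=r[0]["region"]; print(r[0]["confidence"],m.sum())
q=P[m]
for lo,hi in ((.045,.055),(.03,.045),(.08,.1)):
    k=q[(q[:,2]>lo)&(q[:,2]<hi)]
    if len(k)>5: print(lo,hi,len(k),k.mean(0),cv2.minAreaRect((k[:,:2]*1000).astype(np.float32)))
```

```text
[ 0.48767941 -0.34888001  0.2503882 ] [-9.00047891e+01 -2.02204995e-03  4.01650917e+01]
crank [ 4.842e-01 -3.465e-01 -1.000e-04] 0.7
grip [ 0.5245 -0.3947  0.0708] 0.65
0.66 1511
0.045 0.055 524 [ 0.48722445 -0.34844685  0.04909322] ((495.6914367675781, -358.19000244140625), (25.39696502685547, 82.79585266113281), 39.63286590576172)
0.03 0.045 550 [ 0.4935091  -0.35643337  0.04204605] ((495.4151611328125, -357.3627014160156), (24.572900772094727, 89.06715393066406), 41.6571159362793)
0.08 0.1 295 [ 0.52297246 -0.39284031  0.0899834 ] ((523.5848999023438, -393.72100830078125), (20.821372985839844, 19.572200775146484), 41.652793884277344)
```

View pics/w1.png

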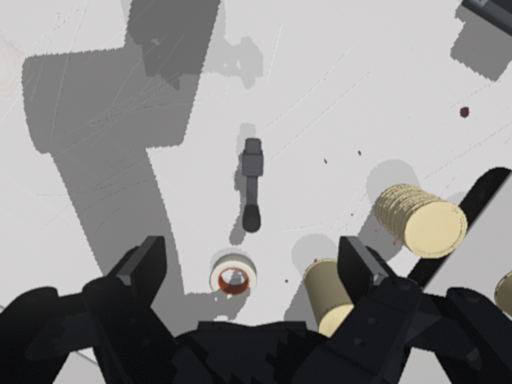

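The wrist view shows the hub at (252,163) and the black grip at (251,218). The crank is lined up with the tool, and the tape roll at (233,275) and the cans are clear of it.

Run:
```python
from h import *
z=np.load("w1.npz"); P=pts(z["d"],z["K"],z["M"]).reshape(-1,3)
q=P[(P[:,2]>.0465)&(P[:,2]<.053)&(np.hypot(P[:,0]-.486,P[:,1]+.348)<.026)]
r=cv2.minAreaRect((q[:,:2]*1000).astype(np.float32)); print(len(q),q[:,2].mean(),r)
c=np.array(r[0]); g=np.array([523.5,-393.7]); 
q=P[(P[:,2]>.085)&(P[:,2]<.1)&(np.hypot(P[:,0]-.523,P[:,1]+.393)<.02)]
g=cv2.minEnclosingCircle((q[:,:2]*1000).astype(np.float32)); print(g)
v=np.array(g[0])-c; print(np.hypot(*v),np.degrees(np.arctan2(v[1],v[0])))
```

```text
453 0.04938122532728863 ((485.40045166015625, -345.855224609375), (25.4290771484375, 31.90235137939453), 38.94990539550781)
((524.4373168945312, -394.25775146484375), 10.753776550292969)
62.18264591766041 -51.11366070597942
```

```bash
python3 -c "
from h import *
go([.4857,-.347,.019],40)"
```

```text
shift cm [-0.03 23.14  0.28] turn 0.23
```

play_rows(
  increments=[
    [[0, 0, 0.3], 0.2, 1],
    [[0, 4.5, 0.3], 0.2, 0.8],
    [[0, 9, 0.3], 0.2, 0.7],
    [[0, 13.5, 0.3], 0.2, 0.7],
    [[0, 17, 0.3], 0.2, 0.7],
    [[0, 20, 0.3], 0.2, 0.7],
    [[0, 22, 0.3], 0.2, 0.7],
    [[0, 23.1, 0.3], 0.2, 0.7],
    [[0, 23.1, 0.3], 0.2, 0.7],
    [[0, 23.1, 0.3], 0.2, 0.7],
  ],
)

```text
time_s: 3.5
eef_pos: [0.4863, -0.3472, 0.0203]
tcp_rot: [-90.1, -0.0, 40.1]
contact_force: [0.4, -0.1, 0.3]
opening: 0.0597
```

Run:
```python
from h import *
im,d,K,M=wcam(); cv2.imwrite("pics/w2.png",im[:,:,::-1])
go([.4857,-.347,.019],40)
```

```text
shift cm [-0.04  0.19  0.1 ] turn 0.08
```

View pics/w2.png

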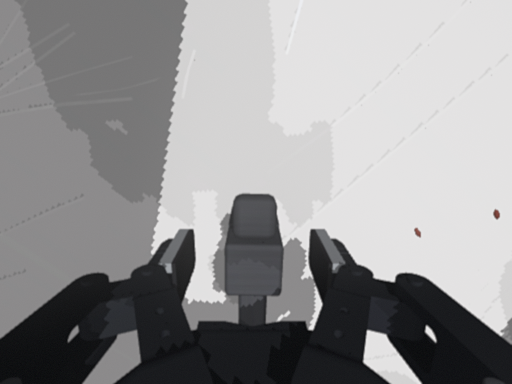

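The hub at (253,268) is centred between the pads, which are at (178,260) and (325,260). I'll close on it.

play_rows(
  increments=[
    [[0, 0, 0], 0, 0.2],
    [[0, 0, 0], 0, 0.2],
    [[0, 0, 0], 0, 0.2],
    [[0, 0, 0], 0, 0.1],
    [[0, 0, 0], 0, 0.1],
    [[0, 0, 0], 0, 0.1],
  ],
  grip_force=60,
)

```text
time_s: 4.15
eef_pos: [0.4864, -0.3472, 0.0207]
tcp_rot: [-90.1, -0.0, 40.1]
contact_force: [-1.2, 1.5, 5.5]
opening: 0.0254
```

play_rows(
  increments=[
    [[0, -1, 0], 0, 0.1],
    [[0, -5, 0], 0, 0.1],
    [[0, -10, 0], 0, 0.1],
    [[0, -15, 0], 0, 0.1],
    [[0, -20, 0], 0, 0.1],
    [[0, -24, 0], 0, 0.1],
    [[0, -24, 0], 0, 0.1],
    [[0, -24, 0], 0, 0.1],
  ],
)

```text
time_s: 4.95
eef_pos: [0.4855, -0.3463, 0.2592]
tcp_rot: [-90.0, 0.0, 40.1]
contact_force: [-1.5, -0.2, -4.4]
opening: 0.025
```

Run:
```python
from h import *
im,d,K,M=wcam(); cv2.imwrite("pics/w3.png",im[:,:,::-1]); np.savez("w3.npz",im=im,d=d,K=K,M=M)
print(pose()[1],robot.observe()["contact_force"],robot.observe()["wrist_torque"])
go([.50,-.08,.25],0)
s,t,R=pose()
P=(pts(d,K,M)-t)@R   # tool coords
# hub top etc
m=(np.abs(P[...,0])<.02)&(P[...,1]<0.03)&(P[...,1]>-.08)&(np.abs(P[...,2])<.045)
for v in range(180,384,8):
  u=np.where(m[v])[0]
  if len(u): 
    x=P[v][u]; print(v,u.min(),u.max(),np.round(x[[0,len(u)//2,-1]]*1000,1).tolist())
```

```text
[ 0.48473963 -0.34557094  0.25688856] [-0.18382559  0.16644403 -3.57451803] [0.01714581 0.04429971 0.00074304]
shift cm [18.27  0.76 19.33] turn 40.08
196 233 270 [[-9.6, -16.9, 29.3], [-0.8, -19.9, 30.2], [7.5, -17.4, 29.4]]
204 230 273 [[-10.6, -22.0, 27.1], [-0.8, -25.9, 28.5], [8.6, -21.7, 27.0]]
212 229 274 [[-13.8, 9.8, 11.3], [-0.8, -26.9, 25.2], [11.9, 10.5, 11.0]]
220 228 276 [[-13.5, -1.5, 11.0], [-0.8, -26.6, 21.3], [11.9, -2.5, 11.4]]
228 214 289 [[-19.8, -10.5, 10.4], [-0.8, -26.9, 17.7], [18.0, -9.4, 9.9]]
236 212 293 [[-19.7, -19.4, 10.3], [-0.4, -25.2, 13.0], [20.0, -10.6, 6.0]]
244 209 295 [[-20.0, -27.2, 10.1], [-0.8, -29.8, 11.4], [19.7, -19.4, 6.1]]
252 207 298 [[-19.8, -34.5, 10.1], [-0.4, -32.1, 8.7], [19.7, -28.2, 6.6]]
260 202 306 [[-19.9, -46.1, 13.0], [0.1, -31.8, 4.7], [19.8, -45.8, 12.8]]
268 201 308 [[-19.9, -48.9, 11.3], [0.5, -32.2, 1.0], [19.8, -49.9, 11.8]]
276 199 311 [[-19.6, -54.8, 11.7], [0.5, -30.4, -4.1], [20.0, -54.7, 11.6]]
284 196 314 [[-19.9, -59.1, 11.4], [0.5, -31.6, -7.5], [20.0, -59.6, 11.7]]
292 189 323 [[-19.5, -70.7, 16.6], [0.6, -30.7, -12.3], [19.9, -71.2, 17.0]]
300 186 326 [[-19.6, -74.5, 16.7], [1.2, -22.8, -22.6], [19.9, -74.6, 16.8]]
308 181 328 [[-19.9, -79.0, 17.6], [0.7, -23.8, -26.5], [20.0, -76.9, 16.0]]
316 185 297 [[-18.8, -79.6, 15.6], [-0.8, -23.8, -31.1], [11.0, -79.9, 15.8]]
324 214 289 [[-11.8, -75.9, 9.8], [-0.8, -22.5, -37.1], [9.6, -76.0, 9.9]]
332 214 289 [[-11.4, -79.1, 9.9], [-0.7, -79.5, 10.3], [9.2, -78.7, 9.6]]
```

View pics/w3.png

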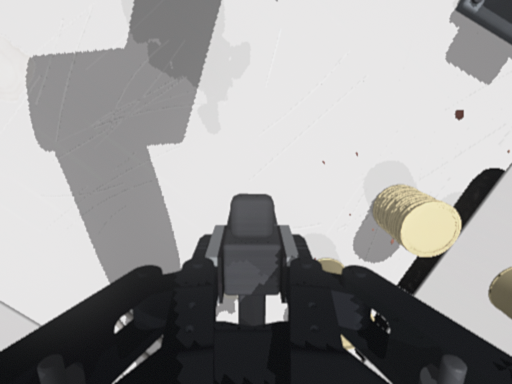

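Run:
```python
from h import *
z=np.load("w3.npz"); s,t,R=pose()
P=(pts(z["d"],z["K"],z["M"])-t)@R*1000
for u in (235,245,250,252,260,268):
  print(u,[(v,*np.round(P[v,u,1:],1).tolist()) for v in list(range(236,252,2))+list(range(286,302,2))])
k=P[(np.abs(P[...,0])<13)&(P[...,1]<-28.5)&(P[...,1]>-35)&(np.abs(P[...,2])<20)]
print(len(k),k.mean(0),k.min(0),k.max(0),cv2.minAreaRect(k[:,[0,2]].astype(np.float32)))
k=P[250:290,215:295]; 
for v in (262,272,282): print([(u,*np.round(P[v,u],1).tolist()) for u in (218,220,222,224,226,278,280,282,284,286)])
```

```text
235 [(236, -25.0, 12.9), (238, -22.5, 10.7), (240, -26.3, 11.6), (242, -28.6, 11.7), (244, -29.0, 11.0), (246, -30.8, 10.9), (248, -31.1, 10.1), (250, -31.0, 9.1), (286, -31.0, -8.9), (288, -31.1, -9.9), (290, -32.2, -10.1), (292, -31.3, -11.8), (294, -30.2, -13.7), (296, 231.8, -208.9), (298, 233.4, -213.7), (300, 255.3, -233.9)]
245 [(236, -26.0, 13.4), (238, -25.1, 12.0), (240, -25.8, 11.3), (242, -27.1, 11.0), (244, -29.7, 11.4), (246, -30.6, 10.9), (248, -30.4, 9.8), (250, -31.2, 9.2), (286, -31.1, -8.9), (288, -31.9, -9.4), (290, -30.8, -11.2), (292, -30.5, -12.4), (294, -31.4, -12.9), (296, -23.1, -20.1), (298, -23.5, -20.9), (300, -23.1, -22.4)]
250 [(236, -26.8, 13.8), (238, -25.5, 12.2), (240, -25.7, 11.3), (242, -27.3, 11.1), (244, -30.1, 11.6), (246, -29.9, 10.5), (248, -31.3, 10.3), (250, -31.3, 9.3), (286, -31.8, -8.4), (288, -30.8, -10.1), (290, -32.0, -10.3), (292, -30.9, -12.1), (294, -30.3, -13.7), (296, -23.1, -20.0), (298, -24.1, -20.5), (300, -23.1, -22.3)]
252 [(236, -24.9, 12.9), (238, -24.8, 11.8), (240, -26.4, 11.6), (242, -28.2, 11.5), (244, -29.8, 11.4), (2
[... 1204 characters left out ...]
24, -13.2, -30.7, 3.1), (226, -12.3, -30.8, 3.2), (278, 10.7, -30.6, 3.0), (280, 11.4, -31.6, 3.6), (282, 11.5, -38.4, 7.6), (284, 12.2, -39.0, 8.0), (286, 12.9, -39.9, 8.5)]
[(218, -14.7, -40.2, 4.1), (220, -14.1, -38.5, 3.0), (222, -13.4, -37.4, 2.3), (224, -1.2, -144.0, 69.5), (226, -12.3, -31.6, -1.3), (278, 10.7, -31.4, -1.5), (280, 11.4, -33.2, -0.3), (282, 11.5, -39.3, 3.5), (284, 12.4, -38.9, 3.2), (286, 13.1, -40.2, 4.1)]
[(218, -14.9, -39.7, -0.9), (220, -14.1, -40.1, -0.7), (222, -13.5, -37.5, -2.4), (224, -13.5, -30.5, -7.2), (226, -12.6, -30.3, -7.3), (278, 10.9, -31.0, -6.8), (280, 11.5, -33.5, -5.2), (282, 11.7, -39.1, -1.4), (284, 12.4, -40.1, -0.7), (286, 13.2, -40.5, -0.5)]
```

```bash
python3 -c "
from h import *
go([.663,-.068,.25],40)"
```

```text
shift cm [31.51  0.72  9.76] turn 0.08
```

play_rows(
  increments=[
    [[4, 0.7, 1.2], 0, 0.1],
    [[8, 0.7, 2.5], 0, 0.1],
    [[12, 0.7, 3.7], 0, 0.1],
    [[16, 0.7, 5], 0, 0.1],
    [[20, 0.7, 6.2], 0, 0.1],
    [[24, 0.7, 7.5], 0, 0.1],
    [[28, 0.7, 8.7], 0, 0.1],
    [[31.5, 0.7, 9.8], 0, 0.1],
    [[31.5, 0.7, 9.8], 0, 0.1],
    [[31.5, 0.7, 9.8], 0, 0.1],
  ],
)

```text
time_s: 6.0
eef_pos: [0.6622, -0.0676, 0.2479]
tcp_rot: [-89.7, 0.3, 40.2]
contact_force: [0.5, -1.1, -3.0]
opening: 0.0253
```

```bash
python3 - <<'E'
from h import *
im,d,K,M=wcam(); cv2.imwrite("pics/w4.png",im[:,:,::-1]); np.savez("w4.npz",im=im,d=d,K=K,M=M)
print(pose()[1],pose()[0]["tcp_rot"])
for l in ("shaft_top","vise","can"):
    for r in robot.mark_of("wrist",l)[:2]: print(l,np.round(r["xyz"],4),round(r["confidence"],2))
P=pts(d,K,M).reshape(-1,3)*1000
near=np.hypot(P[:,0]-600,P[:,1]-10)<30
q=P[near&(P[:,2]>119.5)&(P[:,2]<128)]; print("top",len(q),q.mean(0),cv2.minEnclosingCircle(q[:,:2].astype(np.float32)))
E
python3 - <<'E'
import cv2
im=cv2.imread("pics/w4.png"); cv2.imwrite("pics/w4z.png",cv2.resize(im[60:260,150:400],None,fx=3,fy=3,interpolation=cv2.INTER_CUBIC)[:600,:750])
E
```

```text
[ 0.66219409 -0.0686184   0.24868354] [-89.73715814   0.22966347  40.1087247 ]
shaft_top [0.5969 0.0145 0.1208] 0.63
vise [ 0.5999  0.0119 -0.0011] 0.87
top 221 [597.57827068  10.97316432 121.73716438] ((597.6714477539062, 10.931168556213379), 9.590405464172363)
```

View pics/w4.png

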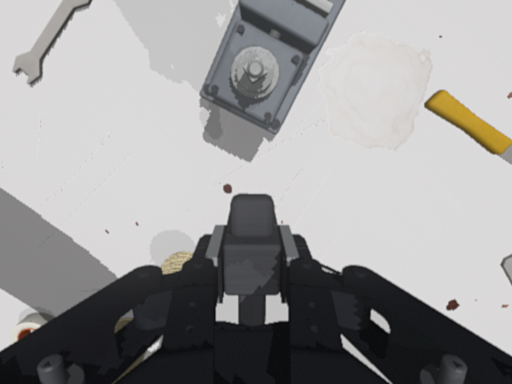

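View pics/w4z.png

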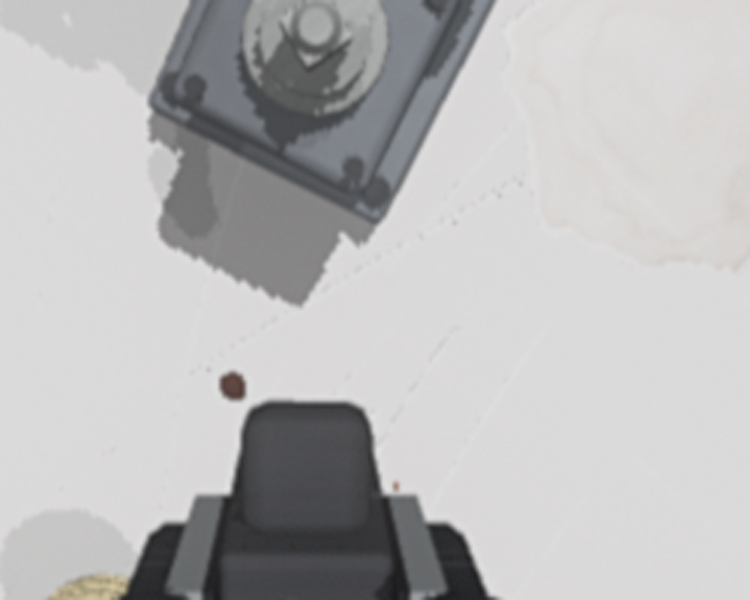

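The shaft shows at (256,70) with its cone on top. A corner of the square seems to point down the image, so I'll go closer to read its angle.

```bash
python3 -c "
from h import *
s,t,R=pose()
sh=np.array([.5976,.0110,.123]); tz=R[:,2]; p=sh-0.06*tz; p[2]=.185
go(p,40)"
```

```text
shift cm [0.22 6.61 4.37] turn -0.01
```

play_rows(
  increments=[
    [[0.2, 1, 1], 0, 0.1],
    [[0.2, 2.5, 2], 0, 0.1],
    [[0.2, 4, 3], 0, 0.1],
    [[0.2, 5.5, 4], 0, 0.1],
    [[0.2, 6.5, 4.3], 0, 0.1],
    [[0.2, 6.5, 4.3], 0, 0.1],
    [[0.2, 6.5, 4.3], 0, 0.1],
  ],
)

```text
time_s: 6.9
eef_pos: [0.6377, -0.0349, 0.1876]
tcp_rot: [-90.0, -0.0, 40.1]
contact_force: [0.7, -1.1, -3.3]
opening: 0.0251
```

Run:
```python
from h import *
im,d,K,M=wcam(); cv2.imwrite("pics/w5.png",im[:,:,::-1]); np.savez("w5.npz",im=im,d=d,K=K,M=M)
s,t,R=pose(); print(t,s["tcp_rot"])
np.save("w5pose.npy",np.c_[R,t])
P=pts(d,K,M)*1000
near=(np.hypot(P[...,0]-598,P[...,1]-11)<30)
q=P[near&(P[...,2]>116.5)&(P[...,2]<128)]; print("top",len(q),q.mean(0),q[:,2].max(),cv2.minEnclosingCircle(q[:,:2].astype(np.float32)),cv2.minAreaRect(q[:,:2].astype(np.float32)))
vs,us=np.where(near&(P[...,2]>90)); print(us.min(),us.max(),vs.min(),vs.max())
a=im[max(vs.min()-8,0):vs.max()+8,us.min()-8:us.max()+8,::-1]
cv2.imwrite("pics/w5z.png",cv2.resize(a,None,fx=6,fy=6,interpolation=cv2.INTER_CUBIC)[:600,:800])
```

```text
[ 0.63819887 -0.03510007  0.18834482] [-9.00921901e+01 -6.63028154e-02  4.00560088e+01]
top 515 [597.08067675  11.38702453 120.49141443] 124.36746209682659 ((597.4617919921875, 11.211593627929688), 10.683245658874512) ((597.2171020507812, 11.23947525024414), (15.928166389465332, 15.900327682495117), 72.47816467285156)
2 511 0 382
```

View pics/w5.png

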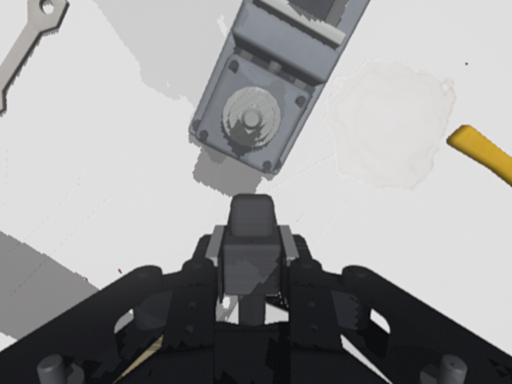

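View pics/w5z.png

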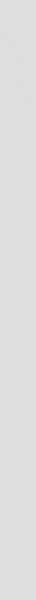

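Run:
```python
from h import *
z=np.load("w5.npz"); im=z["im"]; M=z["M"];K=z["K"]
a=cv2.resize(im[80:160,205:305,::-1],None,fx=7,fy=7,interpolation=cv2.INTER_CUBIC)
b=a.copy()
c=np.array([.5972,.01124]); Mi=np.linalg.inv(M)
for zz in (.119,.100):
  pp=[]
  for k in range(4):
    th=np.radians(72.5+45+90*k); w=np.array([c[0]+.01131*np.cos(th),c[1]+.01131*np.sin(th),zz,1]); x=(Mi@w)[:3]; uv=(K@x)[:2]/x[2]; pp.append((uv-[205,80]+.5)*7-.5)
  cv2.polylines(b,[np.int32(pp)],True,(0,0,255) if zz>.11 else (0,255,0),1)
cv2.imwrite("pics/w5y.png",b); cv2.imwrite("pics/w5x.png",a)
P=pts(z["d"],K,M).reshape(-1,3)*1000
near=np.hypot(P[:,0]-598,P[:,1]-11)<14
for lo in (104,108,110,112,114,116,117,118):
  q=P[near&(P[:,2]>lo)&(P[:,2]<128)]; print(lo,len(q),cv2.minAreaRect(q[:,:2].astype(np.float32)))
q=P[near&(P[:,2]>121.5)&(P[:,2]<128)];print(q.mean(0))
```

```text
104 516 ((597.2171020507812, 11.23947525024414), (15.928166389465332, 15.900327682495117), 72.47816467285156)
108 516 ((597.2171020507812, 11.23947525024414), (15.928166389465332, 15.900327682495117), 72.47816467285156)
110 516 ((597.2171020507812, 11.23947525024414), (15.928166389465332, 15.900327682495117), 72.47816467285156)
112 516 ((597.2171020507812, 11.23947525024414), (15.928166389465332, 15.900327682495117), 72.47816467285156)
114 516 ((597.2171020507812, 11.23947525024414), (15.928166389465332, 15.900327682495117), 72.47816467285156)
116 516 ((597.2171020507812, 11.23947525024414), (15.928166389465332, 15.900327682495117), 72.47816467285156)
117 513 ((597.2171020507812, 11.23947525024414), (15.928166389465332, 15.900327682495117), 72.47816467285156)
118 473 ((597.1998291015625, 11.234846115112305), (15.895644187927246, 15.924233436584473), 72.2409896850586)
[597.36371736  11.26162325 122.44637937]
```

View pics/w5y.png

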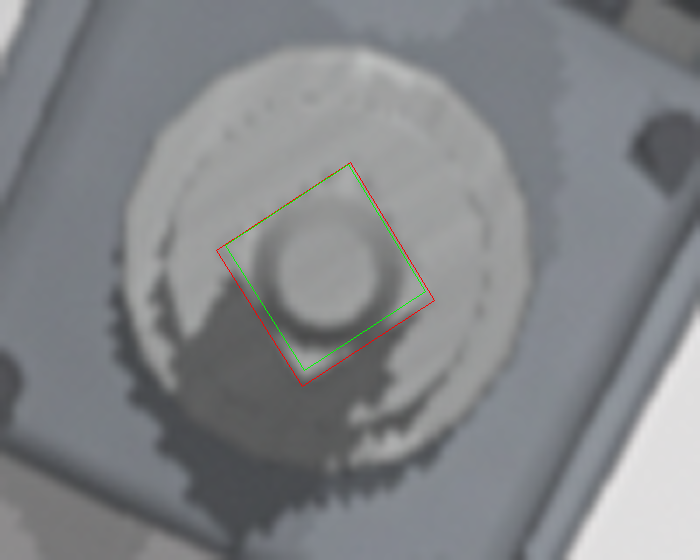

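View pics/w5x.png

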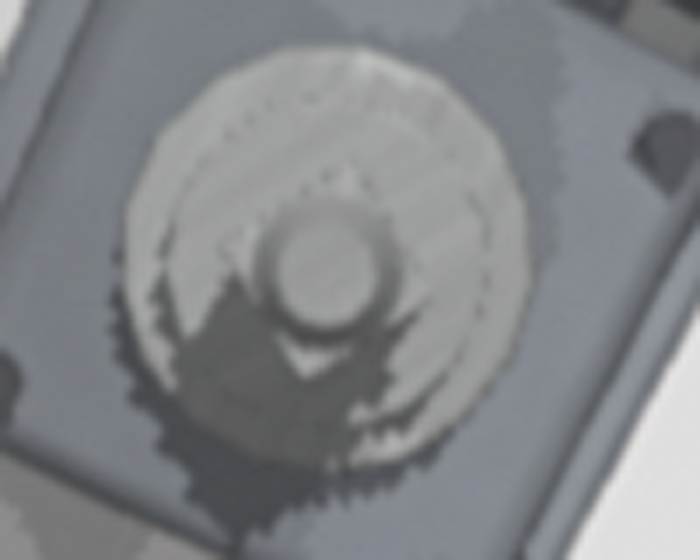

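The fitted 15.9 × 15.9 mm square matches the real 16 mm, with flats at 72.5° (mod 90). I'll turn to yaw 72.5 and measure again at the final orientation, so that camera bias cancels.

```bash
python3 -c "
from h import *
go([.6544,-.0068,.175],72.5)"
```

```text
shift cm [3.06 1.34 1.13] turn -32.44
```

play_rows(
  increments=[
    [[0.8, 0.3, 0.3], -8, 0.1],
    [[1.6, 0.6, 0.6], -16, 0.1],
    [[2.4, 0.9, 0.9], -24, 0.1],
    [[3.1, 1.2, 1.1], -32.4, 0.1],
    [[3.1, 1.2, 1.1], -32.4, 0.1],
    [[3.1, 1.2, 1.1], -32.4, 0.1],
    [[3.1, 1.2, 1.1], -32.4, 0.1],
  ],
)

```text
time_s: 7.65
eef_pos: [0.6544, -0.0068, 0.176]
tcp_rot: [-90.1, 0.0, 72.3]
contact_force: [0.1, -0.9, -3.8]
opening: 0.0251
```

```bash
cat > meas.py <<'E'
from h import *
import sys
n=sys.argv[1]
im,d,K,M=wcam(); np.savez(n+".npz",im=im,d=d,K=K,M=M); cv2.imwrite("pics/"+n+".png",im[:,:,::-1])
s,t,R=pose(); print(t*1000,s["tcp_rot"],s["contact_force"])
P=pts(d,K,M)*1000
q=P[(np.hypot(P[...,0]-597.5,P[...,1]-11)<14)&(P[...,2]>114)&(P[...,2]<128)]
r=cv2.minAreaRect(q[:,:2].astype(np.float32)); print("shaft",len(q),r)
Q=(P-t*1000)@R
k=Q[(np.abs(Q[...,0])<13.6)&(Q[...,1]<-28.8)&(Q[...,1]>-33)&(np.abs(Q[...,2])<16)]
h=cv2.minAreaRect(k[:,[0,2]].astype(np.float32)); print("hub",len(k),k[:,1].mean(),h, np.percentile(k,[0.5,99.5],axis=0).round(1).tolist())
E
python3 meas.py w6
```

```text
[654.33361573  -6.77435237 175.93505491] [-9.00530641e+01  3.84913330e-03  7.23617076e+01] [ 0.0314757  -0.96096055 -3.29545819]
shaft 571 ((597.3328247070312, 11.230708122253418), (15.731517791748047, 15.285958290100098), 72.57161712646484)
hub 1650 -29.42874207851058 ((0.03713512420654297, 0.5104360580444336), (27.117753982543945, 25.669160842895508), 0.026296347379684448) [[-13.4, -32.7, -11.8], [12.8, -28.8, 12.4]]
```

View pics/w6.png

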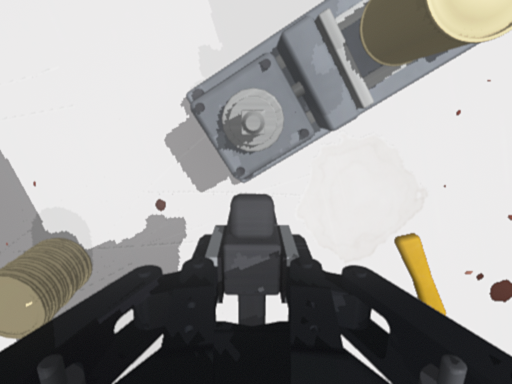

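Run:
```python
from h import *
z=np.load("w6.npz"); s,t,R=pose(); print(t)
t=np.array([654.334,-6.774,175.935]); R=Ro.from_euler('xyz',[-90.053,0.004,72.362],degrees=True).as_matrix()
Q=(pts(z["d"],z["K"],z["M"])*1000-t)@R
for u in (240,246,256,262,268): print(u,[(v,*np.round(Q[v,u,1:],1).tolist()) for v in list(range(236,250,2))+list(range(286,298,2))])
for v in (256,262,268,274,280): print(v,[(u,*np.round(Q[v,u],1).tolist()) for u in (220,222,224,226,228,276,278,280,282)])
```

```text
[ 0.65433362 -0.00677435  0.17593505]
240 [(236, -22.9, 14.2), (238, -23.4, 13.5), (240, -22.7, 12.2), (242, -25.2, 12.4), (244, -26.5, 12.1), (246, -28.6, 12.2), (248, -28.4, 11.1), (286, -29.0, -7.5), (288, -29.7, -8.0), (290, -29.6, -9.1), (292, -28.3, -11.1), (294, -28.6, -12.0), (296, -21.4, -18.3)]
246 [(236, -23.2, 14.4), (238, -22.4, 13.0), (240, -24.3, 13.0), (242, -27.0, 13.3), (244, -26.8, 12.3), (246, -28.9, 12.4), (248, -28.8, 11.4), (286, -27.9, -8.2), (288, -28.6, -8.8), (290, -28.5, -9.9), (292, -27.7, -11.5), (294, -28.6, -11.9), (296, -21.2, -18.4)]
256 [(236, -24.0, 14.8), (238, -23.3, 13.5), (240, -24.3, 13.0), (242, -24.7, 12.2), (244, -27.5, 12.6), (246, -28.2, 12.0), (248, -28.4, 11.1), (286, -28.7, -7.7), (288, -28.5, -8.9), (290, -29.7, -9.0), (292, -28.7, -10.9), (294, -28.6, -12.0), (296, -20.8, -18.7)]
262 [(236, -24.7, 15.1), (238, -24.2, 13.9), (240, -24.6, 13.1), (242, -25.7, 12.7), (244, -27.1, 12.4), (246, -28.8, 12.3), (248, -29.0, 11.5), (286, -27.7, -8.4), (288, -29.6, -8.1), (290, -28.8, -9.7), (292, -27.8, -11.5), (294, -28.3, -12.2), (296, -20.8
[... 768 characters left out ...]
 -37.0, 6.6), (222, -13.3, -33.2, 4.3), (224, -13.1, -27.9, 1.0), (226, -12.0, -29.2, 1.8), (228, -11.1, -29.3, 1.9), (276, 10.1, -28.4, 1.3), (278, 11.0, -28.4, 1.3), (280, 11.8, -29.5, 2.0), (282, 11.7, -37.5, 6.9)]
274 [(220, -13.8, -37.3, 3.9), (222, -13.4, -33.5, 1.6), (224, -13.0, -28.7, -1.5), (226, -12.1, -29.3, -1.1), (228, -11.3, -28.7, -1.5), (276, 10.1, -29.4, -1.0), (278, 11.1, -28.5, -1.7), (280, 11.9, -29.4, -1.1), (282, 12.0, -36.1, 3.2)]
280 [(220, -13.7, -38.3, 1.8), (222, -13.4, -34.3, -0.9), (224, -13.2, -27.6, -5.3), (226, -12.3, -28.1, -5.0), (228, -11.3, -28.8, -4.5), (276, 10.2, -28.7, -4.6), (278, 11.2, -28.4, -4.8), (280, 11.8, -30.8, -3.2), (282, 12.0, -36.9, 0.8)]
```

```bash
python3 -c "
from h import *
go([.5977,.0117,.150],72.5)"
```

```text
shift cm [0.04 2.59 5.96] turn -0.14
```

play_rows(
  increments=[
    [[0, 0, 2], -0.1, 0.1],
    [[0, 0, 4], -0.1, 0.1],
    [[0, 0, 6], -0.1, 0.1],
    [[0, 1.2, 6], -0.1, 0.1],
    [[0, 2.4, 6], -0.1, 0.1],
    [[0, 2.4, 6], -0.1, 0.1],
    [[0, 2.4, 6], -0.1, 0.1],
  ],
)

```text
time_s: 8.4
eef_pos: [0.597, 0.0115, 0.1504]
tcp_rot: [-89.9, 0.0, 72.5]
contact_force: [0.3, 0.6, -3.9]
opening: 0.0256
```

Run:
```python
from h import *
go([.5977,.0117,.150],72.5)
for c in ("scene","top"):
    im,d=robot.camera(c); cv2.imwrite(f"pics/{c}1.png",im[:,:,::-1])
    u0,v0=(190,120) if c=="scene" else (190,130)
    cv2.imwrite(f"pics/{c}1z.png",cv2.resize(im[v0:v0+100,u0:u0+120,::-1],None,fx=6,fy=6,interpolation=cv2.INTER_CUBIC))
s=robot.observe();print(s["contact_force"],s["wrist_torque"],s["tcp_rot"])
```

```text
shift cm [ 0.04  0.04 -0.06] turn 0.04
[-0.11367582 -0.16804295 -2.96964058] [ 0.00619626  0.04894414 -0.04227591] [-9.00361116e+01 -4.65022260e-03  7.25553967e+01]
```

View pics/scene1z.png

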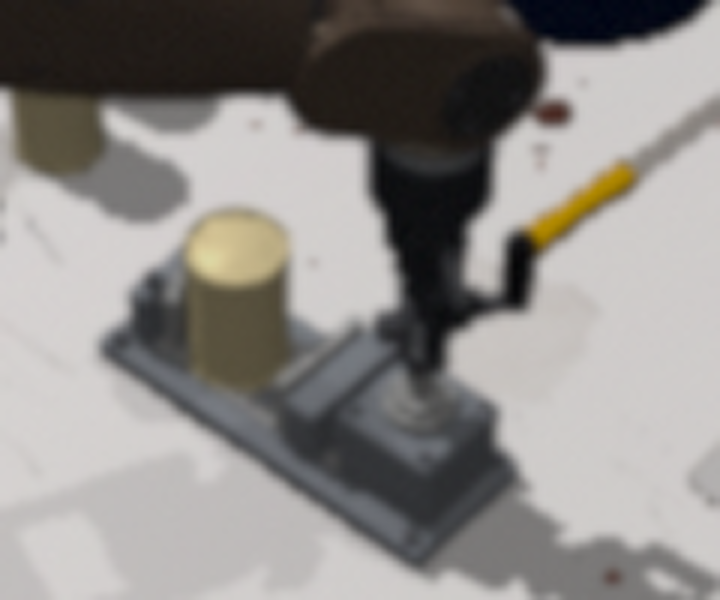

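The hub is right above the shaft, with the handle clear. I'll go down slowly and watch the force.

play_rows(
  increments=[
    [[0.04, 0, -0.06], 0, 0.1],
    [[0.04, 0.15, -0.06], 0, 0.1],
    [[0.04, 0.3, -0.06], 0, 0.1],
    [[0.04, 0.4, -0.06], 0, 0.1],
    [[0.04, 0.5, -0.06], 0, 0.1],
    [[0.04, 0.5, -0.06], 0, 0.1],
  ],
)

```text
time_s: 9.1
eef_pos: [0.5974, 0.0121, 0.1461]
tcp_rot: [-90.0, 0.0, 72.6]
contact_force: [-0.0, -0.3, -3.5]
opening: 0.025
```

play_rows(
  increments=[
    [[0, 0.1, 0], 0, 0.1],
    [[0, 0.2, 0], 0, 0.1],
    [[0, 0.3, 0], 0, 0.1],
    [[0, 0.3, 0], 0, 0.1],
  ],
)

```text
time_s: 9.5
eef_pos: [0.5975, 0.0121, 0.1431]
tcp_rot: [-90.0, 0.0, 72.6]
contact_force: [0.8, -0.2, -3.3]
opening: 0.025
```

play_rows(
  increments=[
    [[0, 0.1, 0], 0, 0.1],
    [[0, 0.2, 0], 0, 0.1],
    [[0, 0.2, 0], 0, 0.1],
  ],
)

```text
time_s: 9.8
eef_pos: [0.5975, 0.012, 0.1411]
tcp_rot: [-90.0, 0.0, 72.6]
contact_force: [-0.1, 0.0, -3.2]
opening: 0.0254
```

play_rows(
  increments=[
    [[0, 0.1, 0], 0, 0.1],
    [[0, 0.2, 0], 0, 0.1],
    [[0, 0.2, 0], 0, 0.1],
  ],
)

```text
time_s: 10.1
eef_pos: [0.5975, 0.0121, 0.1391]
tcp_rot: [-90.0, 0.0, 72.6]
contact_force: [-0.1, -0.1, -3.5]
opening: 0.0252
```

play_rows(
  increments=[
    [[0, 0.1, 0], 0, 0.1],
    [[0, 0.2, 0], 0, 0.1],
    [[0, 0.2, 0], 0, 0.1],
  ],
)

```text
time_s: 10.4
eef_pos: [0.5975, 0.012, 0.1371]
tcp_rot: [-90.0, 0.0, 72.6]
contact_force: [-0.6, 0.5, -2.8]
opening: 0.0251
```

play_rows(
  increments=[
    [[0, 0.1, 0], 0, 0.1],
    [[0, 0.2, 0], 0, 0.1],
    [[0, 0.2, 0], 0, 0.1],
  ],
)

```text
time_s: 10.7
eef_pos: [0.5975, 0.0121, 0.1351]
tcp_rot: [-90.0, 0.0, 72.6]
contact_force: [0.1, 0.2, -2.5]
opening: 0.025
```

play_rows(
  increments=[
    [[0, 0.1, 0], 0, 0.1],
    [[0, 0.2, 0], 0, 0.1],
    [[0, 0.3, 0], 0, 0.1],
    [[0, 0.4, 0], 0, 0.1],
    [[0, 0.4, 0], 0, 0.1],
  ],
)

```text
time_s: 11.2
eef_pos: [0.5975, 0.012, 0.1311]
tcp_rot: [-90.0, 0.0, 72.6]
contact_force: [0.2, -0.4, -3.4]
opening: 0.0252
```

play_rows(
  increments=[
    [[0, 0.1, 0], 0, 0.1],
    [[0, 0.2, 0], 0, 0.1],
    [[0, 0.3, 0], 0, 0.1],
    [[0, 0.4, 0], 0, 0.1],
    [[0, 0.4, 0], 0, 0.1],
  ],
)

```text
time_s: 11.7
eef_pos: [0.5975, 0.012, 0.1271]
tcp_rot: [-90.0, 0.0, 72.6]
contact_force: [0.4, -0.3, -3.5]
opening: 0.0253
```

play_rows(
  increments=[
    [[0, 0.1, 0], 0, 0.1],
    [[0, 0.2, 0], 0, 0.1],
    [[0, 0.3, 0], 0, 0.1],
    [[0, 0.4, 0], 0, 0.1],
    [[0, 0.4, 0], 0, 0.1],
  ],
)

```text
time_s: 12.2
eef_pos: [0.5975, 0.012, 0.1231]
tcp_rot: [-90.0, 0.0, 72.6]
contact_force: [0.2, -0.8, -3.9]
opening: 0.0251
```

play_rows(
  increments=[
    [[0, 0.05, 0], 0, 0.1],
    [[0, 0.1, 0], 0, 0.1],
    [[0, 0.1, 0], 0, 0.1],
  ],
)

```text
time_s: 12.5
eef_pos: [0.5976, 0.012, 0.1223]
tcp_rot: [-90.0, 0.0, 72.6]
contact_force: [0.0, 0.1, -3.3]
opening: 0.025
```

play_rows(
  increments=[
    [[0, 0.05, 0], 0, 0.1],
    [[0, 0.1, 0], 0, 0.1],
    [[0, 0.1, 0], 0, 0.1],
  ],
)

```text
time_s: 12.8
eef_pos: [0.5975, 0.012, 0.1212]
tcp_rot: [-90.0, 0.0, 72.6]
contact_force: [0.0, 0.3, -2.6]
opening: 0.025
```

play_rows(
  increments=[
    [[0, 0.05, 0], 0, 0.1],
    [[0, 0.1, 0], 0, 0.1],
    [[0, 0.1, 0], 0, 0.1],
  ],
)

```text
time_s: 13.1
eef_pos: [0.5977, 0.012, 0.1207]
tcp_rot: [-90.0, 0.0, 72.6]
contact_force: [-0.5, 0.5, -0.9]
opening: 0.0251
```

The weight is coming off at z = 0.1207, so the hub is on the shoulder. I'll release it and rise.

play_rows(
  increments=[
    [[0, 0.03, 0], 0, 0.5],
    [[0, 0.03, 0], 0, 0.6],
    [[0, 0.03, 0], 0, 0.6],
    [[0, 0.03, 0], 0, 0.6],
    [[0, 0, 0], 0, 0.6],
    [[0, -3, 0], 0, 0.6],
    [[0, -6, 0], 0, 0.6],
    [[0, -9, 0], 0, 0.6],
    [[0, -9.5, 0], 0, 0.6],
    [[0, -9.5, 0], 0, 0.6],
  ],
)

```text
time_s: 14.1
eef_pos: [0.5983, 0.0119, 0.2167]
tcp_rot: [-90.2, -0.0, 72.6]
contact_force: [0.0, -0.3, -0.2]
opening: 0.0509
```

Run:
```python
from h import *
s,t,R=pose()
im,d,K,M=wcam(); cv2.imwrite("pics/w7.png",im[:,:,::-1]); np.savez("w7.npz",im=im,d=d,K=K,M=M)
P=pts(d,K,M).reshape(-1,3)*1000
q=P[(P[:,2]>142)&(P[:,2]<156)&(np.hypot(P[:,0]-597.5,P[:,1]-11.5)<20)]
print("hub",q.mean(0),np.median(q[:,2]),cv2.minAreaRect(q[:,:2].astype(np.float32)))
q=P[(P[:,2]>185)&(P[:,2]<197)&(np.hypot(P[:,0]-654,P[:,1]+6.5)<20)]
if len(q): print("grip",len(q),q.mean(0),cv2.minEnclosingCircle(q[:,:2].astype(np.float32)))
h=np.array([597.5,11.6]);a=np.radians(-17.5);g=h+60*np.array([np.cos(a),np.sin(a)]);print("exp grip",g)
go([*(g/1000),.205],72.5); print(s["contact_force"])
im,d=robot.camera("scene"); cv2.imwrite("pics/s2z.png",cv2.resize(im[120:220,190:310,::-1],None,fx=6,fy=6,interpolation=cv2.INTER_CUBIC))
```

```text
hub [594.63849842  12.2157418  148.43666668] 149.2185990053129 ((597.3416748046875, 11.47846508026123), (25.669837951660156, 38.770042419433594), 72.46539306640625)
grip 730 [652.19962982  -6.10717536 190.52673431] ((653.7984008789062, -6.886908531188965), 10.76335620880127)
exp grip [654.72301704  -6.44234797]
shift cm [-0.05  0.98 -6.03] turn 0.08
[ 0.04741417 -0.34958694 -0.22736577]
```

View pics/w7.png

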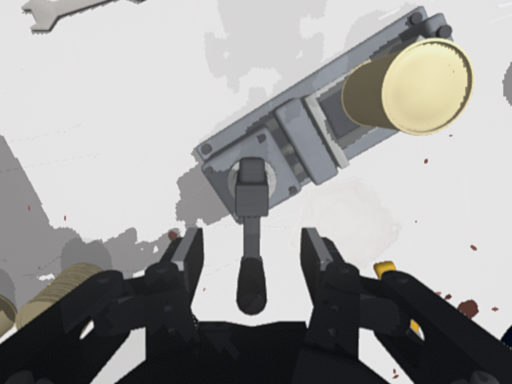

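View pics/s2z.png

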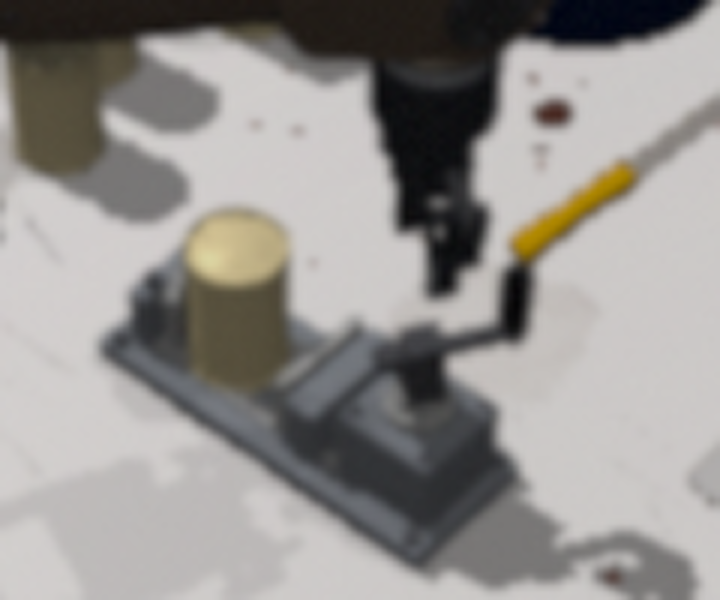

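The hub top is at 149 mm (home is 150), so the crank is home. The grip is at about (654.3, −6.6), and I'll take hold of it.

play_rows(
  increments=[
    [[-0.05, 0, -2.5], 0, 0.6],
    [[-0.05, 0, -5], 0, 0.6],
    [[-0.05, 0, -6], 0, 0.6],
    [[-0.05, 1, -6], 0, 0.6],
    [[-0.05, 3, -6], 0, 0.6],
    [[-0.05, 5, -6], 0, 0.6],
    [[-0.05, 6.3, -6], 0, 0.6],
    [[-0.05, 6.3, -6], 0, 0.6],
    [[-0.05, 6.3, -6], 0, 0.6],
  ],
)

```text
time_s: 15.1
eef_pos: [0.6543, -0.0062, 0.152]
tcp_rot: [-90.0, 0.0, 72.6]
contact_force: [0.8, 0.3, 0.5]
opening: 0.0512
```

Run:
```python
from h import *
im,d,K,M=wcam(); cv2.imwrite("pics/w8.png",im[:,:,::-1])
go([.6543,-.0066,.151],72.5); print(pose()[0]["contact_force"])
```

```text
shift cm [-0.04  0.21  0.05] turn 0.09
[-0.7152582  -0.81701512 -0.65984142]
```

View pics/w8.png

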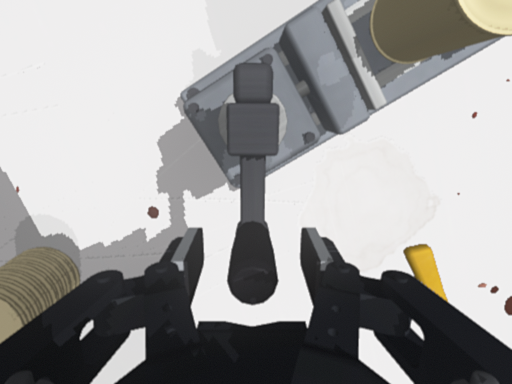

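play_rows(
  increments=[
    [[0, 0, 0], 0, 0.3],
    [[0, 0, 0], 0, 0.15],
    [[0, 0, 0], 0, 0.1],
    [[0, 0, 0], 0, 0.1],
    [[0, 0, 0], 0, 0.1],
  ],
  grip_force=70,
)

```text
time_s: 15.65
eef_pos: [0.6555, -0.0065, 0.1536]
tcp_rot: [-90.1, -0.0, 72.6]
contact_force: [1.2, 0.0, 3.8]
opening: 0.0201
```

```bash
cat > circ.py <<'E'
import sys,numpy as np
a,n,st=[float(v) for v in sys.argv[1:4]]; r=6.0
s0,c0=np.sin(np.radians(a)),np.cos(np.radians(a))
print(str([[[round(-r*(np.sin(np.radians(a+st*k))-s0),2),0,round(r*(c0-np.cos(np.radians(a+st*k))),2)],0,0.1] for k in range(1,int(n)+1)]))
E
python3 -c "
from h import *
print(pose()[1],pose()[0]['contact_force'],pose()[0]['opening'])"
python3 circ.py 0 10 6; python3 circ.py 60 10 12;python3 circ.py 180 10 12;python3 circ.py 300 10 12
```

```text
[ 0.65554466 -0.00654662  0.15363571] [1.23626532 0.02571924 3.7874135 ] 0.020085889760235055
[[[np.float64(-0.63), 0, np.float64(0.03)], 0, 0.1], [[np.float64(-1.25), 0, np.float64(0.13)], 0, 0.1], [[np.float64(-1.85), 0, np.float64(0.29)], 0, 0.1], [[np.float64(-2.44), 0, np.float64(0.52)], 0, 0.1], [[np.float64(-3.0), 0, np.float64(0.8)], 0, 0.1], [[np.float64(-3.53), 0, np.float64(1.15)], 0, 0.1], [[np.float64(-4.01), 0, np.float64(1.54)], 0, 0.1], [[np.float64(-4.46), 0, np.float64(1.99)], 0, 0.1], [[np.float64(-4.85), 0, np.float64(2.47)], 0, 0.1], [[np.float64(-5.2), 0, np.float64(3.0)], 0, 0.1]]
[[[np.float64(-0.51), 0, np.float64(1.15)], 0, 0.1], [[np.float64(-0.77), 0, np.float64(2.37)], 0, 0.1], [[np.float64(-0.77), 0, np.float64(3.63)], 0, 0.1], [[np.float64(-0.51), 0, np.float64(4.85)], 0, 0.1], [[np.float64(-0.0), 0, np.float64(6.0)], 0, 0.1], [[np.float64(0.74), 0, np.float64(7.01)], 0, 0.1], [[np.float64(1.67), 0, np.float64(7.85)], 0, 0.1], [[np.float64(2.76), 0, np.float64(8.48)], 0, 0.1], [[np.float64(3.95), 0, np.float64(8.87)], 0, 0.1], [[np.float64(5.2), 0, np.f
[... 367 characters left out ...]
(-5.37)], 0, 0.1], [[np.float64(5.97), 0, np.float64(-6.63)], 0, 0.1], [[np.float64(5.71), 0, np.float64(-7.85)], 0, 0.1], [[np.float64(5.2), 0, np.float64(-9.0)], 0, 0.1]]
[[[np.float64(-0.74), 0, np.float64(-1.01)], 0, 0.1], [[np.float64(-1.67), 0, np.float64(-1.85)], 0, 0.1], [[np.float64(-2.76), 0, np.float64(-2.48)], 0, 0.1], [[np.float64(-3.95), 0, np.float64(-2.87)], 0, 0.1], [[np.float64(-5.2), 0, np.float64(-3.0)], 0, 0.1], [[np.float64(-6.44), 0, np.float64(-2.87)], 0, 0.1], [[np.float64(-7.64), 0, np.float64(-2.48)], 0, 0.1], [[np.float64(-8.72), 0, np.float64(-1.85)], 0, 0.1], [[np.float64(-9.66), 0, np.float64(-1.01)], 0, 0.1], [[np.float64(-10.39), 0, np.float64(0.0)], 0, 0.1]]
```

play_rows(
  increments=[
    [[-0.63, 0, 0.03], 0, 0.1],
    [[-1.25, 0, 0.13], 0, 0.1],
    [[-1.85, 0, 0.29], 0, 0.1],
    [[-2.44, 0, 0.52], 0, 0.1],
    [[-3.0, 0, 0.8], 0, 0.1],
    [[-3.53, 0, 1.15], 0, 0.1],
    [[-4.01, 0, 1.54], 0, 0.1],
    [[-4.46, 0, 1.99], 0, 0.1],
    [[-4.85, 0, 2.47], 0, 0.1],
    [[-5.2, 0, 3.0], 0, 0.1],
  ],
)

```text
time_s: 16.65
eef_pos: [0.6128, -0.0463, 0.1537]
tcp_rot: [-90.4, -0.3, 72.5]
contact_force: [5.8, 4.7, 2.9]
opening: 0.0204
```

```bash
cat > st.py <<'E'
from h import *
s,t,R=pose(); c=np.array([.5975,.0115]); v=t[:2]-c
f=np.array(s["contact_force"]); u=v/np.hypot(*v)
print("t",s["time_s"],"pos",np.round(t*1000,1),"rad",round(np.hypot(*v)*1000,2),"theta",round((-17.5-np.degrees(np.arctan2(v[1],v[0])))%360,1),"F rad",round(f[:2]@u,2),"Ftan",round(f[:2]@np.array([u[1],-u[0]]),2),"Fz",round(f[2],2),"open",round(s["opening"]*1000,1))
E
python3 st.py
```

```text
t 16.65 pos [612.8 -46.3 153.7] rad 59.84 theta 57.7 F rad -3.07 Ftan -6.82 Fz 2.89 open 20.4
```

play_rows(
  increments=[
    [[-0.51, 0, 1.15], 0, 0.1],
    [[-0.77, 0, 2.37], 0, 0.1],
    [[-0.77, 0, 3.63], 0, 0.1],
    [[-0.51, 0, 4.85], 0, 0.1],
    [[0, 0, 6.0], 0, 0.1],
    [[0.74, 0, 7.01], 0, 0.1],
    [[1.67, 0, 7.85], 0, 0.1],
    [[2.76, 0, 8.48], 0, 0.1],
    [[3.95, 0, 8.87], 0, 0.1],
    [[5.2, 0, 9.0], 0, 0.1],
  ],
)

```text
time_s: 17.65
eef_pos: [0.5393, 0.027, 0.1535]
tcp_rot: [-90.0, 0.4, 72.6]
contact_force: [-5.0, -5.6, 8.7]
opening: 0.0203
```

```bash
python3 st.py
```

```text
t 17.65 pos [539.3  27.  153.5] rad 60.19 theta 177.4 F rad 3.36 Ftan -6.68 Fz 8.74 open 20.3
```

play_rows(
  increments=[
    [[1.25, 0, -0.13], 0, 0.1],
    [[2.44, 0, -0.52], 0, 0.1],
    [[3.53, 0, -1.15], 0, 0.1],
    [[4.46, 0, -1.99], 0, 0.1],
    [[5.2, 0, -3.0], 0, 0.1],
    [[5.71, 0, -4.15], 0, 0.1],
    [[5.97, 0, -5.37], 0, 0.1],
    [[5.97, 0, -6.63], 0, 0.1],
    [[5.71, 0, -7.85], 0, 0.1],
    [[5.2, 0, -9.0], 0, 0.1],
  ],
)

```text
time_s: 18.65
eef_pos: [0.641, 0.0541, 0.1535]
tcp_rot: [-89.8, -0.2, 72.6]
contact_force: [-3.8, 6.0, 8.3]
opening: 0.0203
```

```bash
python3 st.py
```

```text
t 18.65 pos [641.   54.1 153.5] rad 60.85 theta 298.1 F rad 1.49 Ftan -6.88 Fz 8.3 open 20.3
```

play_rows(
  increments=[
    [[-0.74, 0, -1.01], 0, 0.1],
    [[-1.67, 0, -1.85], 0, 0.1],
    [[-2.76, 0, -2.48], 0, 0.1],
    [[-3.95, 0, -2.87], 0, 0.1],
    [[-5.2, 0, -3.0], 0, 0.1],
    [[-6.44, 0, -2.87], 0, 0.1],
    [[-7.64, 0, -2.48], 0, 0.1],
    [[-8.72, 0, -1.85], 0, 0.1],
    [[-9.66, 0, -1.01], 0, 0.1],
    [[-10.39, 0, 0], 0, 0.1],
  ],
)

```text
time_s: 19.65
eef_pos: [0.6127, -0.0464, 0.1537]
tcp_rot: [-90.4, -0.3, 72.5]
contact_force: [5.9, 4.3, 2.9]
opening: 0.0204
```

```bash
python3 st.py; for a in $(seq 420 30 780); do echo $a; python3 circ.py $a 5 6 | sed 's/np.float64(\([^)]*\))/\1/g'; done
python3 - <<'E'
from h import *
im,d=robot.camera("top"); cv2.imwrite("pics/t3z.png",cv2.resize(im[140:230,160:270,::-1],None,fx=6,fy=6,interpolation=cv2.INTER_CUBIC))
E
```

```text
t 19.65 pos [612.7 -46.4 153.7] rad 59.88 theta 57.8 F rad -2.67 Ftan -6.83 Fz 2.93 open 20.4
420
[[[-0.29, 0, 0.56], 0, 0.1], [[-0.51, 0, 1.15], 0, 0.1], [[-0.67, 0, 1.75], 0, 0.1], [[-0.77, 0, 2.37], 0, 0.1], [[-0.8, 0, 3.0], 0, 0.1]]
450
[[[0.03, 0, 0.63], 0, 0.1], [[0.13, 0, 1.25], 0, 0.1], [[0.29, 0, 1.85], 0, 0.1], [[0.52, 0, 2.44], 0, 0.1], [[0.8, 0, 3.0], 0, 0.1]]
480
[[[0.34, 0, 0.53], 0, 0.1], [[0.74, 0, 1.01], 0, 0.1], [[1.18, 0, 1.46], 0, 0.1], [[1.67, 0, 1.85], 0, 0.1], [[2.2, 0, 2.2], 0, 0.1]]
510
[[[0.56, 0, 0.29], 0, 0.1], [[1.15, 0, 0.51], 0, 0.1], [[1.75, 0, 0.67], 0, 0.1], [[2.37, 0, 0.77], 0, 0.1], [[3.0, 0, 0.8], 0, 0.1]]
540
[[[0.63, 0, -0.03], 0, 0.1], [[1.25, 0, -0.13], 0, 0.1], [[1.85, 0, -0.29], 0, 0.1], [[2.44, 0, -0.52], 0, 0.1], [[3.0, 0, -0.8], 0, 0.1]]
570
[[[0.53, 0, -0.34], 0, 0.1], [[1.01, 0, -0.74], 0, 0.1], [[1.46, 0, -1.18], 0, 0.1], [[1.85, 0, -1.67], 0, 0.1], [[2.2, 0, -2.2], 0, 0.1]]
600
[[[0.29, 0, -0.56], 0, 0.1], [[0.51, 0, -1.15], 0, 0.1], [[0.67, 0, -1.75], 0, 0.1], [[0.77, 0, -2.37], 0, 0.1], [[0.8, 0, -3.0], 0, 0.1]]
630
[[[-0.03, 0, -0.
[... 152 characters left out ...]
 0, 0.1], [[-0.74, 0, -1.01], 0, 0.1], [[-1.18, 0, -1.46], 0, 0.1], [[-1.67, 0, -1.85], 0, 0.1], [[-2.2, 0, -2.2], 0, 0.1]]
690
[[[-0.56, 0, -0.29], 0, 0.1], [[-1.15, 0, -0.51], 0, 0.1], [[-1.75, 0, -0.67], 0, 0.1], [[-2.37, 0, -0.77], 0, 0.1], [[-3.0, 0, -0.8], 0, 0.1]]
720
[[[-0.63, 0, 0.03], 0, 0.1], [[-1.25, 0, 0.13], 0, 0.1], [[-1.85, 0, 0.29], 0, 0.1], [[-2.44, 0, 0.52], 0, 0.1], [[-3.0, 0, 0.8], 0, 0.1]]
750
[[[-0.53, 0, 0.34], 0, 0.1], [[-1.01, 0, 0.74], 0, 0.1], [[-1.46, 0, 1.18], 0, 0.1], [[-1.85, 0, 1.67], 0, 0.1], [[-2.2, 0, 2.2], 0, 0.1]]
780
[[[-0.29, 0, 0.56], 0, 0.1], [[-0.51, 0, 1.15], 0, 0.1], [[-0.67, 0, 1.75], 0, 0.1], [[-0.77, 0, 2.37], 0, 0.1], [[-0.8, 0, 3.0], 0, 0.1]]
```

View pics/t3z.png

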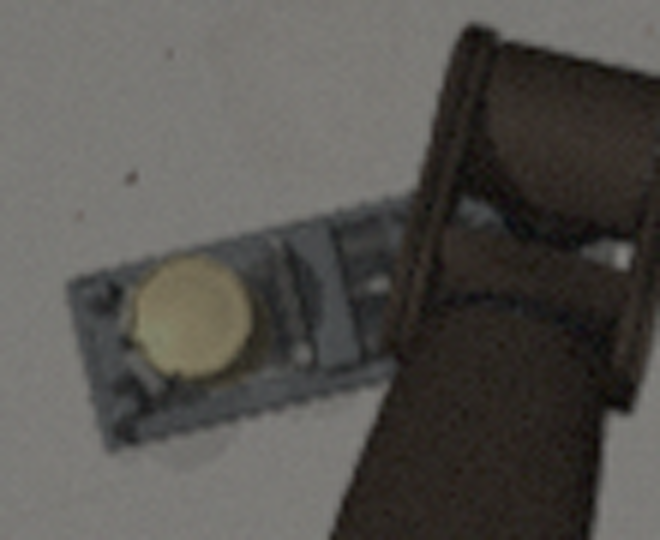

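The can, at (190,320) in the zoomed crop, is upright. The jaw plate at (295,310) is still short of it, so I'll go on in 30° steps.

play_rows(
  increments=[
    [[-0.29, 0, 0.56], 0, 0.1],
    [[-0.51, 0, 1.15], 0, 0.1],
    [[-0.67, 0, 1.75], 0, 0.1],
    [[-0.77, 0, 2.37], 0, 0.1],
    [[-0.8, 0, 3.0], 0, 0.1],
  ],
)

```text
time_s: 20.2
eef_pos: [0.5823, -0.0463, 0.1537]
tcp_rot: [-90.5, -0.1, 72.5]
contact_force: [7.5, 0.2, 1.7]
opening: 0.0203
```

```bash
python3 st.py
```

```text
t 20.2 pos [582.3 -46.3 153.7] rad 59.73 theta 87.3 F rad -2.1 Ftan -7.2 Fz 1.71 open 20.3
```

play_rows(
  increments=[
    [[0.03, 0, 0.63], 0, 0.1],
    [[0.13, 0, 1.25], 0, 0.1],
    [[0.29, 0, 1.85], 0, 0.1],
    [[0.52, 0, 2.44], 0, 0.1],
    [[0.8, 0, 3.0], 0, 0.1],
  ],
)

```text
time_s: 20.7
eef_pos: [0.5557, -0.0312, 0.1537]
tcp_rot: [-90.5, 0.1, 72.6]
contact_force: [4.7, -5.0, 2.5]
opening: 0.0203
```

```bash
python3 st.py
```

```text
t 20.7 pos [555.7 -31.2 153.7] rad 59.76 theta 116.9 F rad 0.28 Ftan -6.89 Fz 2.53 open 20.3
```

play_rows(
  increments=[
    [[0.34, 0, 0.53], 0, 0.1],
    [[0.74, 0, 1.01], 0, 0.1],
    [[1.18, 0, 1.46], 0, 0.1],
    [[1.67, 0, 1.85], 0, 0.1],
    [[2.2, 0, 2.2], 0, 0.1],
  ],
)

```text
time_s: 21.2
eef_pos: [0.5398, -0.0046, 0.1536]
tcp_rot: [-90.3, 0.4, 72.6]
contact_force: [-0.3, -6.8, 5.9]
opening: 0.0203
```

```bash
python3 st.py
```

```text
t 21.2 pos [539.8  -4.6 153.6] rad 59.88 theta 146.9 F rad 2.09 Ftan -6.53 Fz 5.88 open 20.3
```

play_rows(
  increments=[
    [[0.56, 0, 0.29], 0, 0.1],
    [[1.15, 0, 0.51], 0, 0.1],
    [[1.75, 0, 0.67], 0, 0.1],
    [[2.37, 0, 0.77], 0, 0.1],
    [[3.0, 0, 0.8], 0, 0.1],
  ],
)

```text
time_s: 21.7
eef_pos: [0.5394, 0.027, 0.1536]
tcp_rot: [-89.9, 0.4, 72.7]
contact_force: [-5.9, -5.6, 9.5]
opening: 0.0202
```

```bash
python3 st.py
```

```text
t 21.7 pos [539.4  27.  153.6] rad 60.12 theta 177.4 F rad 4.28 Ftan -6.94 Fz 9.53 open 20.2
```

play_rows(
  increments=[
    [[0.63, 0, -0.03], 0, 0.1],
    [[1.25, 0, -0.13], 0, 0.1],
    [[1.85, 0, -0.29], 0, 0.1],
    [[2.44, 0, -0.52], 0, 0.1],
    [[3.0, 0, -0.8], 0, 0.1],
  ],
)

```text
time_s: 22.2
eef_pos: [0.5551, 0.0546, 0.1535]
tcp_rot: [-89.7, 0.3, 72.7]
contact_force: [-8.5, -2.3, 11.1]
opening: 0.0201
```

```bash
python3 st.py
```

```text
t 22.2 pos [555.1  54.6 153.5] rad 60.42 theta 208.0 F rad 4.27 Ftan -7.68 Fz 11.1 open 20.1
```

```bash
sed -i 's/print(str(/print(str(/; s/round(-r/float(-r/; ' circ.py
cat > circ.py <<'E'
import sys,numpy as np
a,n,st=[float(v) for v in sys.argv[1:4]]; r=6.0
for k in range(1,int(n)+1):
    b=np.radians(a+st*k); a0=np.radians(a)
    print("%.0f [%.2f,0,%.2f]"%(a+st*k,-r*(np.sin(b)-np.sin(a0)),r*(np.cos(a0)-np.cos(b))))
E
python3 circ.py 570 3 5
```

```text
575 [0.44,0,-0.28]
580 [0.86,0,-0.60]
585 [1.24,0,-0.95]
```

play_rows(
  increments=[
    [[0.44, 0, -0.28], 0, 0.1],
    [[0.86, 0, -0.6], 0, 0.1],
    [[1.24, 0, -0.95], 0, 0.1],
  ],
)

```text
time_s: 22.5
eef_pos: [0.5678, 0.0642, 0.1535]
tcp_rot: [-89.7, 0.2, 72.6]
contact_force: [-8.2, 0.0, 11.0]
opening: 0.02
```

```bash
python3 st.py; python3 circ.py 585 3 5
```

```text
t 22.5 pos [567.8  64.2 153.5] rad 60.49 theta 223.1 F rad 4.08 Ftan -7.14 Fz 11.03 open 20.0
590 [0.35,0,-0.39]
595 [0.67,0,-0.80]
600 [0.95,0,-1.24]
```

Still running free (7.1 N), so I'll carry on.

play_rows(
  increments=[
    [[0.35, 0, -0.39], 0, 0.1],
    [[0.67, 0, -0.8], 0, 0.1],
    [[0.95, 0, -1.24], 0, 0.1],
  ],
)

```text
time_s: 22.8
eef_pos: [0.5825, 0.0702, 0.1536]
tcp_rot: [-89.7, 0.2, 72.6]
contact_force: [-7.1, 2.9, 12.4]
opening: 0.0206
```

```bash
python3 st.py
```

```text
t 22.8 pos [582.5  70.2 153.6] rad 60.57 theta 238.2 F rad 4.56 Ftan -6.14 Fz 12.38 open 20.6
```

play_rows(
  increments=[
    [[0.29, 0, -0.56], 0, 0.1],
    [[0.51, 0, -1.15], 0, 0.1],
    [[0.67, 0, -1.75], 0, 0.1],
    [[0.77, 0, -2.37], 0, 0.1],
    [[0.8, 0, -3.0], 0, 0.1],
  ],
)

```text
time_s: 23.3
eef_pos: [0.6139, 0.07, 0.1535]
tcp_rot: [-89.7, -0.0, 72.6]
contact_force: [-5.8, 4.5, 10.6]
opening: 0.0201
```

```bash
python3 st.py
```

```text
t 23.3 pos [613.9  70.  153.5] rad 60.71 theta 268.2 F rad 2.75 Ftan -6.76 Fz 10.56 open 20.1
```

play_rows(
  increments=[
    [[-0.03, 0, -0.63], 0, 0.1],
    [[-0.13, 0, -1.25], 0, 0.1],
    [[-0.29, 0, -1.85], 0, 0.1],
    [[-0.52, 0, -2.44], 0, 0.1],
    [[-0.8, 0, -3.0], 0, 0.1],
  ],
)

```text
time_s: 23.8
eef_pos: [0.6409, 0.0541, 0.1535]
tcp_rot: [-89.8, -0.2, 72.6]
contact_force: [-2.5, 5.6, 8.5]
opening: 0.0207
```

```bash
python3 st.py
python3 - <<'E'
from h import *
im,d=robot.camera("top"); cv2.imwrite("pics/t4z.png",cv2.resize(im[140:230,160:270,::-1],None,fx=6,fy=6,interpolation=cv2.INTER_CUBIC))
E
```

```text
t 23.8 pos [640.9  54.1 153.5] rad 60.81 theta 298.0 F rad 2.18 Ftan -5.74 Fz 8.53 open 20.7
```

View pics/t4z.png

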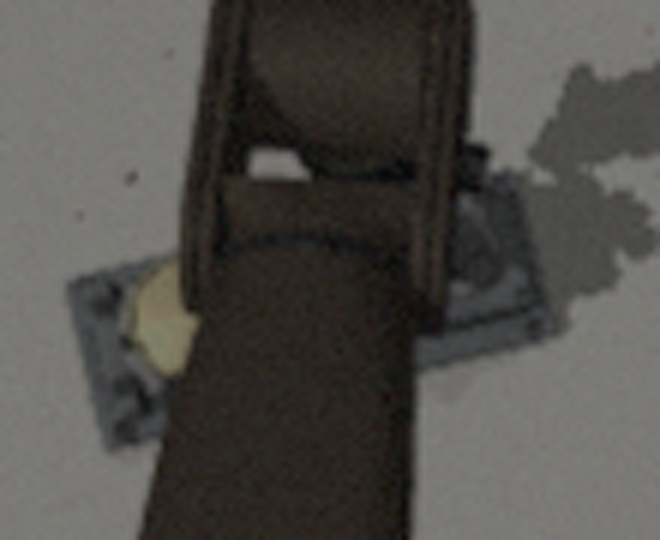

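The arm hides the jaw in this view, so I'll go on by feel.

play_rows(
  increments=[
    [[-0.34, 0, -0.53], 0, 0.1],
    [[-0.74, 0, -1.01], 0, 0.1],
    [[-1.18, 0, -1.46], 0, 0.1],
    [[-1.67, 0, -1.85], 0, 0.1],
    [[-2.2, 0, -2.2], 0, 0.1],
  ],
)

```text
time_s: 24.35
eef_pos: [0.6562, 0.0269, 0.1535]
tcp_rot: [-89.9, -0.3, 72.6]
contact_force: [-0.3, 7.0, 7.0]
opening: 0.0202
```

```bash
python3 st.py
```

```text
t 24.35 pos [656.2  26.9 153.5] rad 60.72 theta 327.9 F rad 1.52 Ftan -6.85 Fz 7.02 open 20.2
```

Now 690 → 720.

play_rows(
  increments=[
    [[-0.56, 0, -0.29], 0, 0.1],
    [[-1.15, 0, -0.51], 0, 0.1],
    [[-1.75, 0, -0.67], 0, 0.1],
    [[-2.37, 0, -0.77], 0, 0.1],
    [[-3.0, 0, -0.8], 0, 0.1],
  ],
)

```text
time_s: 24.85
eef_pos: [0.6558, -0.0045, 0.1536]
tcp_rot: [-90.1, -0.3, 72.5]
contact_force: [2.4, 5.6, 5.4]
opening: 0.0201
```

```bash
python3 st.py; python3 circ.py 720 3 5
```

```text
t 24.85 pos [655.8  -4.5 153.6] rad 60.44 theta 357.9 F rad 0.8 Ftan -6.04 Fz 5.4 open 20.1
725 [-0.52,0,0.02]
730 [-1.04,0,0.09]
735 [-1.55,0,0.20]
```

play_rows(
  increments=[
    [[-0.63, 0, 0.03], 0, 0.1],
    [[-1.25, 0, 0.13], 0, 0.1],
    [[-1.85, 0, 0.29], 0, 0.1],
    [[-2.44, 0, 0.52], 0, 0.1],
    [[-3.0, 0, 0.8], 0, 0.1],
  ],
)

```text
time_s: 25.35
eef_pos: [0.6398, -0.0313, 0.1536]
tcp_rot: [-90.2, -0.3, 72.5]
contact_force: [5.3, 5.2, 4.8]
opening: 0.0204
```

```bash
python3 st.py; python3 circ.py 750 3 5
python3 - <<'E'
from h import *
im,d=robot.camera("top"); cv2.imwrite("pics/t5z.png",cv2.resize(im[140:230,160:270,::-1],None,fx=6,fy=6,interpolation=cv2.INTER_CUBIC))
E
```

```text
t 25.35 pos [639.8 -31.3 153.6] rad 60.12 theta 27.8 F rad 0.02 Ftan -7.48 Fz 4.81 open 20.4
755 [-0.44,0,0.28]
760 [-0.86,0,0.60]
765 [-1.24,0,0.95]
```

View pics/t5z.png

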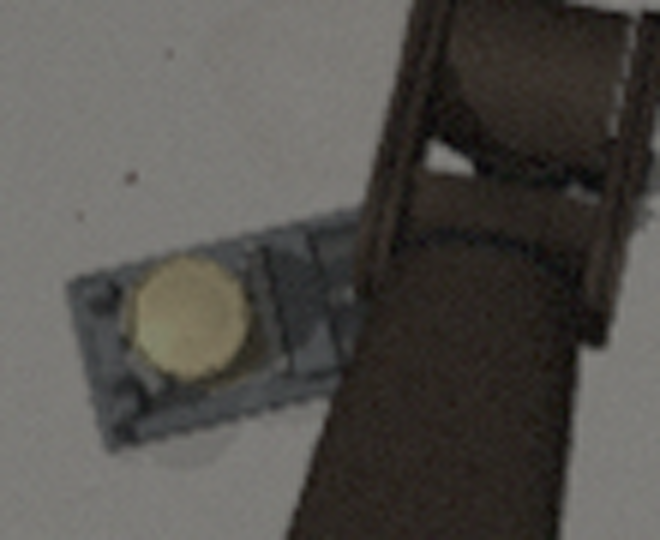

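play_rows(
  increments=[
    [[-0.44, 0, 0.28], 0, 0.1],
    [[-0.86, 0, 0.6], 0, 0.1],
    [[-1.24, 0, 0.95], 0, 0.1],
  ],
)

```text
time_s: 25.7
eef_pos: [0.6273, -0.0405, 0.1536]
tcp_rot: [-90.3, -0.3, 72.5]
contact_force: [5.3, 4.4, 3.8]
opening: 0.0208
```

```bash
python3 st.py; python3 circ.py 765 3 5;python3 circ.py 780 3 5;python3 circ.py 795 3 5;python3 circ.py 810 3 5;python3 circ.py 825 3 5;python3 circ.py 840 3 5
```

```text
t 25.7 pos [627.3 -40.5 153.6] rad 59.95 theta 42.7 F rad -1.2 Ftan -6.84 Fz 3.84 open 20.8
770 [-0.35,0,0.39]
775 [-0.67,0,0.80]
780 [-0.95,0,1.24]
785 [-0.24,0,0.46]
790 [-0.44,0,0.95]
795 [-0.60,0,1.45]
800 [-0.11,0,0.51]
805 [-0.18,0,1.03]
810 [-0.20,0,1.55]
815 [0.02,0,0.52]
820 [0.09,0,1.04]
825 [0.20,0,1.55]
830 [0.16,0,0.50]
835 [0.36,0,0.98]
840 [0.60,0,1.45]
845 [0.28,0,0.44]
850 [0.60,0,0.86]
855 [0.95,0,1.24]
```

play_rows(
  increments=[
    [[-0.35, 0, 0.39], 0, 0.1],
    [[-0.67, 0, 0.8], 0, 0.1],
    [[-0.95, 0, 1.24], 0, 0.1],
  ],
)

```text
time_s: 26.0
eef_pos: [0.6129, -0.0463, 0.1537]
tcp_rot: [-90.4, -0.2, 72.5]
contact_force: [6.0, 3.0, 3.5]
opening: 0.0199
```

```bash
python3 st.py
```

```text
t 26.0 pos [612.9 -46.3 153.7] rad 59.84 theta 57.6 F rad -1.38 Ftan -6.54 Fz 3.55 open 19.9
```

play_rows(
  increments=[
    [[-0.24, 0, 0.46], 0, 0.1],
    [[-0.44, 0, 0.95], 0, 0.1],
    [[-0.6, 0, 1.45], 0, 0.1],
  ],
)

```text
time_s: 26.3
eef_pos: [0.5975, -0.0482, 0.1537]
tcp_rot: [-90.5, -0.2, 72.5]
contact_force: [6.9, 3.1, 2.4]
opening: 0.0204
```

```bash
python3 st.py
```

```text
t 26.3 pos [597.5 -48.2 153.7] rad 59.73 theta 72.5 F rad -3.13 Ftan -6.89 Fz 2.35 open 20.4
```

Still free. On to 810 and then 825.

play_rows(
  increments=[
    [[-0.11, 0, 0.51], 0, 0.1],
    [[-0.18, 0, 1.03], 0, 0.1],
    [[-0.2, 0, 1.55], 0, 0.1],
  ],
)

```text
time_s: 26.6
eef_pos: [0.5823, -0.0463, 0.1537]
tcp_rot: [-90.5, -0.1, 72.5]
contact_force: [7.9, 0.3, 2.7]
opening: 0.0204
```

```bash
python3 st.py
```

```text
t 26.6 pos [582.3 -46.3 153.7] rad 59.72 theta 87.2 F rad -2.32 Ftan -7.56 Fz 2.71 open 20.4
```

play_rows(
  increments=[
    [[0.02, 0, 0.52], 0, 0.1],
    [[0.09, 0, 1.04], 0, 0.1],
    [[0.2, 0, 1.55], 0, 0.1],
  ],
)

```text
time_s: 26.9
eef_pos: [0.5681, -0.0405, 0.1537]
tcp_rot: [-90.5, 0.0, 72.6]
contact_force: [7.0, -3.0, 1.5]
opening: 0.0203
```

```bash
python3 st.py
```

```text
t 26.9 pos [568.1 -40.5 153.7] rad 59.74 theta 101.9 F rad -0.84 Ftan -7.54 Fz 1.54 open 20.3
```

play_rows(
  increments=[
    [[0.16, 0, 0.5], 0, 0.1],
    [[0.36, 0, 0.98], 0, 0.1],
    [[0.6, 0, 1.45], 0, 0.1],
  ],
)

```text
time_s: 27.2
eef_pos: [0.556, -0.0315, 0.1537]
tcp_rot: [-90.6, 0.2, 72.6]
contact_force: [7.3, -5.2, 0.9]
opening: 0.0203
```

```bash
python3 st.py
```

```text
t 27.2 pos [556.  -31.5 153.7] rad 59.75 theta 116.4 F rad -1.32 Ftan -8.9 Fz 0.88 open 20.3
```

Resistance is rising at 840 (8.9 N), so I'll take smaller steps.

```bash
python3 circ.py 840 2 4; python3 circ.py 848 2 4; python3 circ.py 856 2 4;python3 circ.py 864 2 4
```

```text
844 [0.22,0,0.36]
848 [0.47,0,0.69]
852 [0.27,0,0.32]
856 [0.56,0,0.62]
860 [0.31,0,0.28]
864 [0.64,0,0.54]
868 [0.35,0,0.23]
872 [0.71,0,0.44]
```

play_rows(
  increments=[
    [[0.22, 0, 0.35], 0, 0.1],
    [[0.47, 0, 0.69], 0, 0.1],
  ],
)

```text
time_s: 27.4
eef_pos: [0.5506, -0.0255, 0.1538]
tcp_rot: [-90.5, 0.3, 72.6]
contact_force: [5.6, -6.3, 2.4]
opening: 0.0203
```

```bash
python3 st.py
```

```text
t 27.4 pos [550.6 -25.5 153.8] rad 59.72 theta 124.2 F rad -0.5 Ftan -8.44 Fz 2.37 open 20.3
```

play_rows(
  increments=[
    [[0.27, 0, 0.32], 0, 0.1],
    [[0.56, 0, 0.62], 0, 0.1],
  ],
)

```text
time_s: 27.6
eef_pos: [0.546, -0.0189, 0.1537]
tcp_rot: [-90.5, 0.4, 72.6]
contact_force: [3.6, -8.2, 2.5]
opening: 0.0202
```

```bash
python3 st.py
```

```text
t 27.6 pos [546.  -18.9 153.7] rad 59.75 theta 131.9 F rad 1.07 Ftan -8.85 Fz 2.49 open 20.2
```

play_rows(
  increments=[
    [[0.31, 0, 0.28], 0, 0.1],
    [[0.64, 0, 0.54], 0, 0.1],
  ],
)

```text
time_s: 27.8
eef_pos: [0.5423, -0.0116, 0.1537]
tcp_rot: [-90.4, 0.4, 72.7]
contact_force: [2.0, -8.9, 4.0]
opening: 0.0203
```

```bash
python3 st.py
```

```text
t 27.8 pos [542.3 -11.6 153.7] rad 59.8 theta 139.8 F rad 1.61 Ftan -8.95 Fz 4.0 open 20.3
```

play_rows(
  increments=[
    [[0.35, 0, 0.23], 0, 0.1],
    [[0.71, 0, 0.44], 0, 0.1],
  ],
)

```text
time_s: 28.0
eef_pos: [0.5397, -0.0038, 0.1537]
tcp_rot: [-90.3, 0.5, 72.7]
contact_force: [-0.2, -10.6, 6.5]
opening: 0.0204
```

```bash
python3 st.py; python3 circ.py 872 2 3
```

```text
t 28.0 pos [539.7  -3.8 153.7] rad 59.81 theta 147.7 F rad 2.94 Ftan -10.23 Fz 6.52 open 20.4
875 [0.28,0,0.14]
878 [0.57,0,0.27]
```

+3.4 N over free running is about 80 N of squeeze, and the angle since first pinch (about 47°) gives 84 N. Both are mid-window, so I'll stop here, release and rise.

play_rows(
  increments=[
    [[0, 0, 0], 0, 0.3],
    [[0, 0, 0], 0, 0.5],
    [[0, 0, 0], 0, 0.6],
    [[0, 0, 0], 0, 0.6],
    [[0, 0, 0], 0, 0.6],
    [[0, -1, 0], 0, 0.6],
    [[0, -3, 0], 0, 0.6],
    [[0, -6, 0], 0, 0.6],
    [[0, -9, 0], 0, 0.6],
    [[0, -12, 0], 0, 0.6],
  ],
)

```text
time_s: 29.0
eef_pos: [0.5385, 0.0007, 0.2743]
tcp_rot: [-90.0, -0.0, 72.6]
contact_force: [-0.3, -0.2, -0.5]
opening: 0.0509
```

```bash
python3 st.py
python3 - <<'E'
from h import *
im,d,K,M=wcam(); cv2.imwrite("pics/w9.png",im[:,:,::-1])
P=pts(d,K,M).reshape(-1,3)*1000
q=P[(P[:,2]>145)&(P[:,2]<156)&(np.hypot(P[:,0]-597.5,P[:,1]-11.5)<20)]
if len(q): print("hub",len(q),np.median(q,axis=0),cv2.minAreaRect(q[:,:2].astype(np.float32)))
q=P[(P[:,2]>183)&(P[:,2]<200)&(np.hypot(P[:,0]-597,P[:,1]-11)<75)]
if len(q): print("grip",len(q),np.median(q,axis=0),cv2.minEnclosingCircle(q[:,:2].astype(np.float32)))
E
```

```text
t 29.0 pos [538.5   0.7 274.3] rad 59.98 theta 152.2 F rad 0.34 Ftan -0.14 Fz -0.54 open 50.9
hub 656 [596.4132406   11.91066573 149.51972254] ((600.3734130859375, 12.327323913574219), (33.42951583862305, 26.029956817626953), 18.83690643310547)
grip 526 [538.57678308  -7.17419958 191.24327649] ((540.0892944335938, -7.706192493438721), 10.877500534057617)
```

View pics/w9.png

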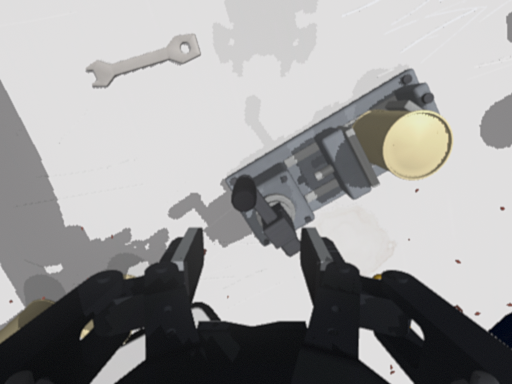

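Run:
```python
from h import *
im,d=robot.camera("scene"); cv2.imwrite("pics/s9.png",im[:,:,::-1])
cv2.imwrite("pics/s9z.png",cv2.resize(im[130:220,190:310,::-1],None,fx=6,fy=6,interpolation=cv2.INTER_CUBIC))
for l in ("can","crank"):
    for r in robot.mark_of("scene",l)[:1]: print(l,np.round(r["xyz"],4),round(r["confidence"],2))
print(robot.observe()["contact_force"],robot.observe()["time_s"])
```

```text
can [0.5587 0.1728 0.0185] 0.95
crank [0.5986 0.0115 0.1025] 0.45
[-0.30705107 -0.21489309 -1.04497474] 29.2
```

View pics/s9z.png

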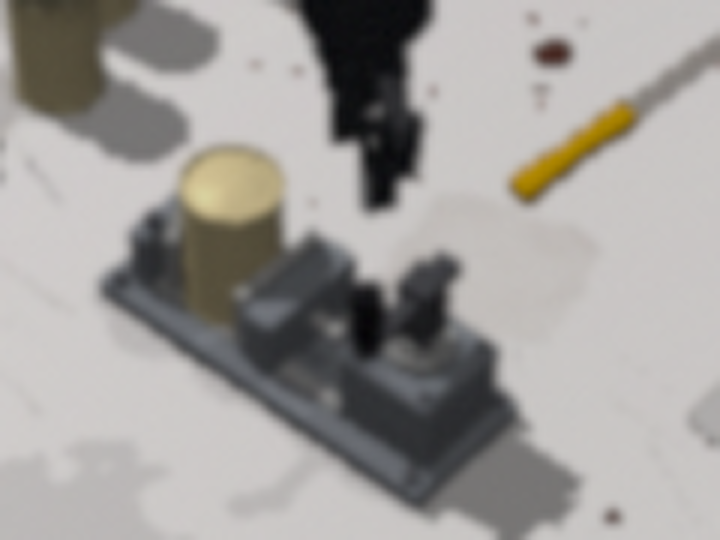

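View pics/s9.png

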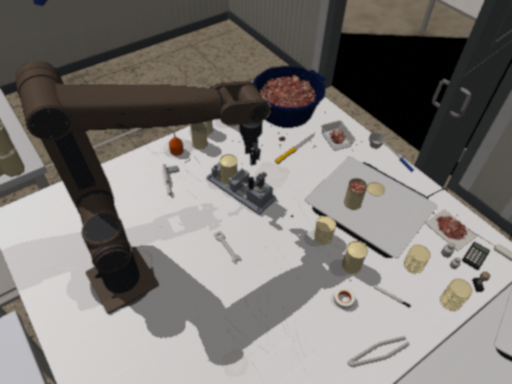

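The can stands upright against the jaw, the crank is seated, the gripper is clear, and nothing else looks moved.

```bash
python3 -c "
from bench import robot
print(robot.job_done())"
```

```text
the job is handed in; nothing more can be done
None
```

The crank is fully home on the shaft and the can is clamped at an estimated 80–85 N. I handed the job in at about 29 s of the 72 s; no verdict is reported.

- **Fitting the crank:** I pinched it at the hub, measured the square shaft from the wrist camera (centre about (597, 11) mm, flats at 72.5°), and lowered it in small steps. The force never changed by more than a few newtons before the hub met the shoulder.
- **Winding:** I led the free-spinning grip round clockwise, about 2.4 turns (872°). Running free it took about 6.8 N along the circle. Resistance started to rise around 825°, and I stopped at 10.2 N, which is 3.4 N above free running.
- **Squeeze estimate:** The force gives about 80 N and the angle since first pinch gives about 84 N, against a 50–130 N window. Single force readings scatter by roughly ±0.5 N (about ±12 N of squeeze). I did not re-check the squeeze after letting go.
- **Final checks:**
  - The hub top is at 149.5 mm (150 nominal).
  - The can looks upright and its base is at 18.5 mm, on the bed (18 mm).
  - No bystander looks moved in the scene picture; I compared by eye and did not measure.
  - The gripper is clear above the crank.
- **One small disagreement:** After release the grip sat about 3° behind where I had held it. I put this down to play in the socket plus camera error.

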